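Unstack the health-check supplies and lay out the consulting table

TASK

Take the stack of supplies apart from the top down, one thing at a time, without dropping anything. Ease the tablet bottle into the grey caddy so that it stands on the caddy's floor between the two small pots, which may be nudged aside but must stay standing in the caddy. Then set the square lancet box, then the white and blue carton and last the black meter case each flat on the dark pad of its own shape and size, centred on it and lined up with its outline.

Things in the scene. Friction and masses are not known exactly. Their poses are not given: they have to be found in the camera images.
- bottle: white round tablet bottle with a blue cap, standing upright on top of the stack (on the lancet box). Diameter 44 mm from 8 to 70 mm above its underside, the foot tapered to 32 mm; above a shoulder the cap is 35 mm in diameter from 76 to 96 mm (total height 96 mm). About 0.12 kg. Origin: centre of the underside; z up along its axis
- lancet_box: square white box with a thin grey line round it, 50 x 50 mm and 36 mm high, about 0.1 kg, third from below in the stack. Origin: centre of the underside; x and y square to the sides, z up
- carton: white carton with blue bands, 50 mm (its x) by 90 mm (its y), 34 mm high, about 0.12 kg, second from below in the stack. Origin: centre of the underside; z up
- case: hard black meter case, 64 mm (its x) by 120 mm (its y), 34 mm high, about 0.18 kg, bottom of the stack, standing on the table. The four things of the stack are loose, lie on one another a few mm and up to about 15 degrees out of line; total height 200 mm. Origin: centre of the underside; z up
- lancet_pad: the square dark pad, 66 x 66 mm, 4 mm thick, fixed on the table, with a light outline 50 x 50 mm: the place of the lancet box (any side may face any way). Origin: centre of the underside; x and y square to its sides, z up; its top is 4 mm above the origin
- carton_pad: the smaller oblong dark pad, 66 mm (x) by 106 mm (y), 4 mm thick, fixed on the table, with a light outline 50 x 90 mm: the place of the carton (either way round). Origin: centre of the underside; z up; its top is 4 mm above the origin
- case_pad: the larger oblong dark pad, 80 mm (x) by 136 mm (y), 4 mm thick, fixed on the table, with a light outline 64 x 120 mm: the place of the meter case (either way round). Origin: centre of the underside; z up; its top is 4 mm above the origin
- caddy: low grey open caddy fixed on the table, outside 66 mm (x) by 166 mm (y), 24 mm high, walls 4 mm, floor 4 mm thick (inside 58 x 158 mm). Two small pots stand in it in a row along y with a gap between them where the bottle goes. Origin: centre of the underside; z up
- pot_a: small loose amber pot with a metal lid standing in the caddy on the +y side of the gap, 40 mm in diameter, 34 mm high, 0.06 kg. Origin: centre of its underside; z up. The gap between the pots is 44 to 60 mm; the pots slide aside when the bottle's tapered foot presses between them
- pot_b: the same kind of pot on the -y side of the gap, 40 mm in diameter, 34 mm high. Origin: centre of its underside; z up
There are look-alikes about, which are no part of the job. Leave any red or turquoise look-alike of the lancet_box alone.

How it is judged:
By the outcome, as a careful person would: the job done as asked, in the order asked, and still so for the second after the job is handed in, with the robot touching nothing.
It also fails if it takes over 128 s, if anything falls off the work surface, if the arm or the gripper's body presses on something with over 40 N, if the wrist force passes 120 N, or if a joint passes its speed limit or range.

ROBOT

A 7-joint arm with a two-finger parallel gripper is mounted at the origin on the work surface. World frame = base frame: x ahead of the robot, y to its left, z up, the work surface at z = 0. Lengths are in m, angles in rad, forces in N, time in s.
With the tool pointing down it reaches from about 0.4 to 0.85 m from the base axis. Payload 10.4 kg.
Tool frame: the origin (TCP) lies at the very end of the fingers, on their centre line; the grasp point (between the pads) lies 19 mm behind it (manip.tcp_to_grasp is the z of the grasp point in the tool frame, in m); z points along the fingers, x is the direction in which the jaws open and shut, and the axes are right-handed (so a half turn about z gives the same grasp; the last joint's range is limited). The gripper opens to 85 mm and grips with 20 to 120 N. Pads are 22 mm wide; open, the fingers measure 114 mm over their backs; the gripper's body (76 mm by 85 mm) begins 54 mm behind the grasp point. The pads swing forward as they close: fully open they stand 13 mm farther back than shut.
Start: joints at [-1.341, 0.332, -0.065, 1.46, 0.022, 1.35, -0.088], TCP at [0.156, 0.605, 0.231] pointing down, gripper open.
Joint ranges: [-2.6, 2.6], [-0.5, 2.12], [-1.47, 1.34], [0.16, 2.42], [-1.27, 4.41], [0.06, 2.06], [-2.6, 2.6]. Speed limits (rad/s): [2.22, 2.22, 2.79, 2.79, 3.14, 3.14, 3.14].

INTERFACE

Orientations are given as a unit quaternion [x, y, z, w].
In Python, from workcell import manip gives the robot as it stands.
- The arm moves only by the tool servo_tool, never from a script. Its argument "moves" is a list of rows, each an object with "travel": the shift along the tool's x, y, z in mm, a list of three; "dr": the turn, a rotation vector about the tool's x, y, z in degrees, a list of three. A call has 1 to 12 rows; each row shifts and turns the commanded pose from where the row before left it, along the tool's axes as they then stand; what a row does not reach is not made up. A row lasts 1/8 s, in which the tool goes at most 62.5 mm and 10.7 degrees, less where a joint would pass 70% of its speed; a pose out of reach is approached as far as the arm can. A call is refused whole if a number of a shift passes 62.5 or a number of a turn 10.7, either way. A call with a gripper value outside its range is refused whole. "claw" is the closure, from 0 (fully open) to 1 (shut), set as the call begins (left out, the last holds). The fingers move at their own pace and stop on an object; "squeeze" is the grip in N (left out, the last holds). Time passes only in rows, so rows that do not move let the fingers close. It gives the time, the measured TCP pose, the force and the opening at its end, in the units of the state.
- manip.get_obs(): the state, without advancing time (a new reading comes with each control period).
- manip.camera(name): name is "side" or "top"; returns the picture (480x640x3 uint8, blue, green, red); there is no depth.
- manip.calibration(name): a dict with "intrinsics" (3x3 intrinsics, pixels), "view" (4x4, takes a point from world to camera coordinates). Camera axes: x right, y down, z forward; pixel columns grow to the right and rows downward; lengths in m; the calibration is good to about 2 mm. A picture is of the moment at which its call begins. calibration takes no time and is no camera call.
- manip.hand_in(): hands the job in, once; it reports no verdict.
The state is a dict: "clock": time; "joint_pos": joint angles; "joint_velocities": joint speeds; "tau": joint torques, N m; "position": TCP position; "ee_rot": TCP orientation; "ft_force": force on the tool from outside, world axes, zero at the start; "torque": the same for the moment, N m; "grip_width": opening from 0.0 (shut) to 1.0 (fully open).
Only numpy, scipy, OpenCV 4.12 (cv2) and the standard library are available. Lean on these libraries where they do the work, as an engineer would, in place of code of your own. Each camera call takes 0.05 s, during which the arm holds its last target. There are 200 camera calls.

## Working session

There is one attempt and no reset: what is moved stays moved. The work goes in short steps, Python scripts to look and compute and a tool call to move; the robot and the scene stay as the last step left them, time stands still between calls to the robot, and variables do not carry over. Pictures are saved under pics/ and viewed, on a budget of 14 in all, crops included, one or two more only if the job needs it, and the job is handed in when it is done.

Besides the shell and the picture viewer there is one more tool, called as a command line: name --argument value ..., lists and objects as JSON in quotes. servo_tool: Moves the arm, as the interface text tells. Its arguments: {"type":"object","properties":{"moves":{"type":"array","items":{"type":"object","properties":{"travel":{"type":"array","items":{"type":"number"}},"dr":{"type":"array","items":{"type":"number"}}}}},"claw":{"type":"number"},"squeeze":{"type":"number"}},"required":["moves"]}

```bash
ls; mkdir -p pics; python3 - <<'E'
from workcell import manip
import cv2,numpy as np
for n in("top","side"):
    cv2.imwrite(f"pics/{n}0.png",manip.camera(n))
    c=manip.calibration(n);print(n,np.round(c["intrinsics"],2).tolist(),np.round(c["view"],4).tolist())
print(manip.get_obs(),manip.tcp_to_grasp)
E
```

```text
pics
top [[499.69, 0.0, 318.49], [0.0, 499.69, 244.96], [0.0, 0.0, 1.0]] [[-0.013, -0.9999, 0.0039, -0.0343], [-0.993, 0.0125, -0.1176, 0.5268], [0.1176, -0.0054, -0.993, 1.0748], [0.0, 0.0, 0.0, 1.0]]
side [[484.31, 0.0, 315.3], [0.0, 484.31, 242.35], [0.0, 0.0, 1.0]] [[-0.9976, -0.0685, -0.0113, 0.5044], [-0.0452, 0.7637, -0.6439, 0.0961], [0.0527, -0.6419, -0.765, 0.9511], [0.0, 0.0, 0.0, 1.0]]
{'clock': 0.1, 'joint_pos': array([-1.34059477,  0.33284152, -0.06468966,  1.46086104,  0.02162205,
        1.3499157 , -0.08851287]), 'joint_velocities': array([-0.00131393, -0.00269587, -0.00121377, -0.00212572,  0.00019827,
        0.00154076,  0.00042882]), 'tau': array([ 1.91302708e-03, -6.26744843e+01,  4.92541306e-02, -3.92431033e+01,
        1.63698953e-02,  7.03960468e-03, -2.60281900e-05]), 'position': array([0.15625421, 0.6047978 , 0.2305732 ]), 'ee_rot': array([ 7.90605922e-01,  6.12324942e-01, -4.98448655e-04,  4.39856060e-04]), 'ft_force': array([-0.14845293,  0.93220332,  0.45301283]), 'torque': array([ 0.03601958, -0.01814355,  0.01174576]), 'grip_width': 1.0017176505368994} -0.0187
```

View pics/top0.png

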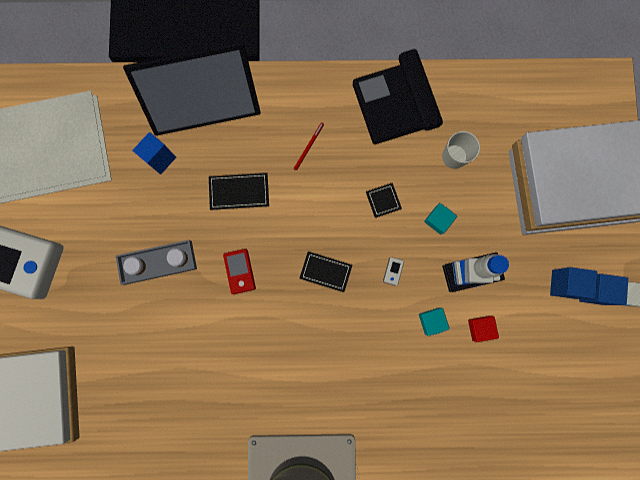

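View pics/side0.png

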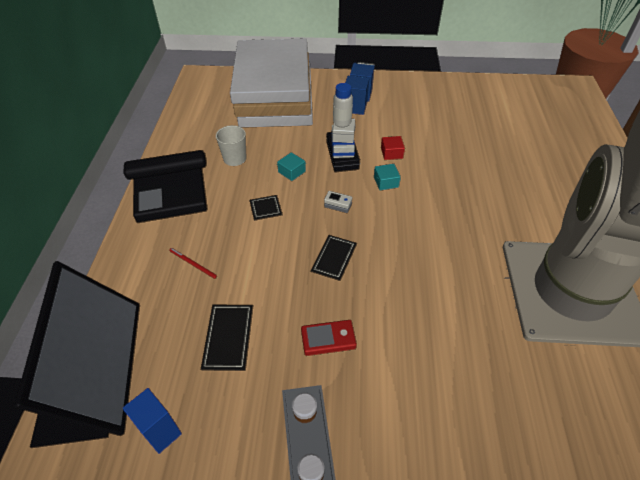

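The top view shows the stack at about (475,270), the pads at (239,191), (326,271) and (383,200), and the caddy at (156,262) with its pots at (135,265) and (177,258). The side view shows the same layout, with the bottle at (343,105). Next I measure the pads, caddy and stack.

```bash
cat > h.py <<'E'
import numpy as np, cv2
from workcell import manip
from scipy.spatial.transform import Rotation as R
CAL={n:manip.calibration(n) for n in("top","side")}
def ray(n,p,z):
    "pixels Nx2 -> world xy on plane z"
    c=CAL[n];K=np.array(c["intrinsics"]);V=np.array(c["view"]);p=np.atleast_2d(p)
    d=(np.linalg.inv(K)@np.c_[p,np.ones(len(p))].T).T@V[:3,:3];o=-V[:3,:3].T@V[:3,3]
    return (o+d*((z-o[2])/d[:,2])[:,None])[:,:2]
def pix(n,P):
    c=CAL[n];V=np.array(c["view"]);q=(np.array(c["intrinsics"])@(V[:3,:3]@np.atleast_2d(P).T+V[:3,3:])).T
    return q[:,:2]/q[:,2:]
def rect(n,mask,z):
    "min-area rectangle in world: centre mm, sizes mm (short,long), angle of long axis deg"
    ys,xs=np.nonzero(mask);w=(ray(n,np.c_[xs,ys].astype(float),z)*1000).astype(np.float32)
    (c,s,a)=cv2.minAreaRect(w)
    if s[0]<s[1]: s=s[::-1];a+=90
    return np.round(c,1),np.round(s[::-1],1),round((a+90)%180-90,1),np.round(w.mean(0),1)
def blob(mask,seed):
    n,l=cv2.connectedComponents(mask.astype(np.uint8));return l==l[seed[1],seed[0]]
def tool():
    o=manip.get_obs();M=R.from_quat(o["ee_rot"]).as_matrix();return np.array(o["position"])*1000,M
def plan(x,y,z,yaw):
    "yaw of tool x axis (deg, mod 180). prints turn about tool z needed, then travel after the turn (mm)"
    p,M=tool();y0=np.degrees(np.arctan2(M[1,0],M[0,0]))
    d=(yaw-y0+90)%180-90
    t=np.radians(y0+d);T=np.c_[[np.cos(t),np.sin(t),0],[np.sin(t),-np.cos(t),0],[0,0,-1]]
    print("at",p.round(1),"yaw",round(y0,1),"tilt",np.round(M[:2,2]*57.3,2),"-> turn z",round(-d,1),"(alt",round(-d+(180 if d>0 else -180),1),") travel",(T.T@(np.array([x,y,z])-p)).round(1))
E
python3 - <<'E'
from h import *
im=cv2.imread("pics/top0.png");g=im.max(2)
def pad(name,seed,z,half):
    x,y=seed;m=np.zeros(g.shape,bool);s=np.s_[y-half:y+half,x-half:x+half]
    sub=im[s].astype(int);sat=sub.max(2)-sub.min(2);m[s]=(sat<40)
    m=cv2.morphologyEx(m.astype(np.uint8),cv2.MORPH_OPEN,np.ones((3,3)));print(name,*rect("top",blob(m,seed),z))
pad("case_pad",(239,191),.004,40);pad("carton_pad",(326,271),.004,36);pad("lancet_pad",(383,200),.004,24)
pad("caddy",(156,262),.024,48)
a=cv2.resize(im[215:345,410:540],None,fx=4.2,fy=4.2,interpolation=cv2.INTER_CUBIC)
b=cv2.imread("pics/side0.png")[75:185,305:375];b=cv2.resize(b,None,fx=3.6,fy=4.95,interpolation=cv2.INTER_CUBIC)
cv2.imwrite("pics/stack.png",np.hstack([a[:544],cv2.resize(b,(252,544))]))
c=cv2.resize(im[225:300,105:210],None,fx=7,fy=7,interpolation=cv2.INTER_CUBIC);cv2.imwrite("pics/caddy.png",c)
E
```

```text
case_pad [656.9 141.2] [ 78.5 135.5] -87.1 [656.8 141.2]
carton_pad [469.5 -56.2] [ 63.7 105.2] 72.1 [469.5 -56.2]
lancet_pad [ 631.8 -191. ] [64.6 65.5] -72.0 [ 631.8 -191.1]
caddy [494.1 320.2] [ 68.7 171.3] -78.6 [493.8 320.3]
```

View pics/stack.png

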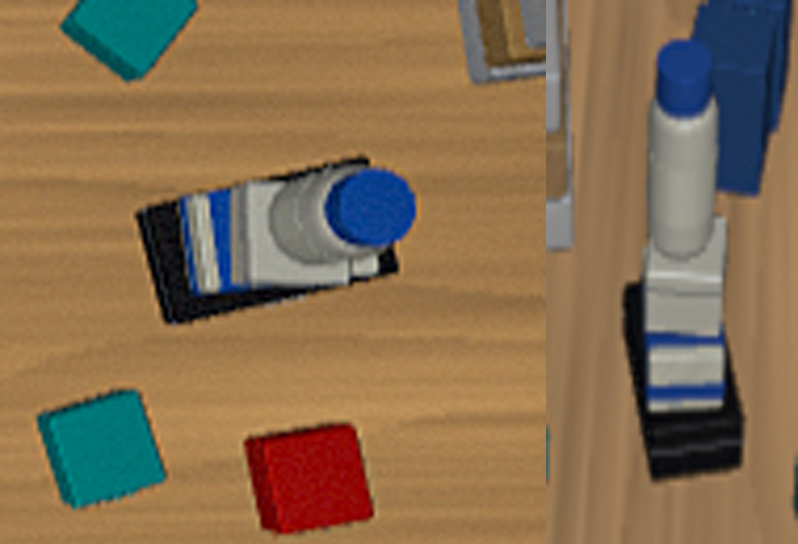

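View pics/caddy.png

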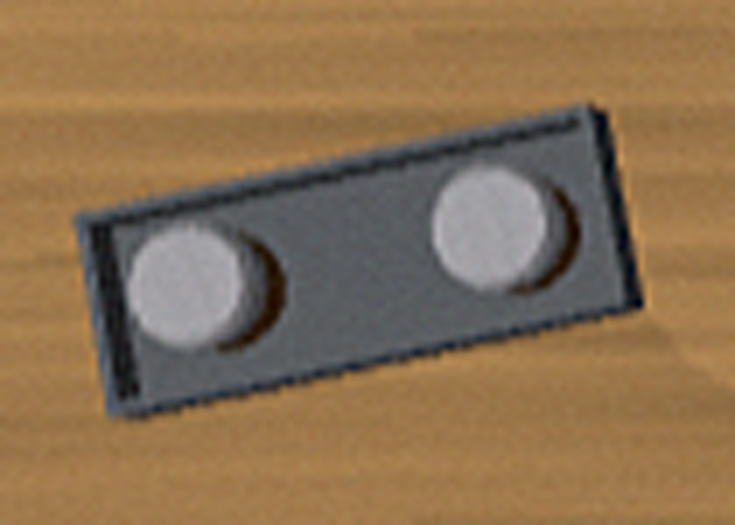

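The crops show the cap centre at full-picture (498.6,264.3), and the pot lids at (131.6,265.9) and (175.0,257.6). The caddy's right outer wall is visible, which stretches its outline slightly. Next I refine these by ray casting and triangulation.

```bash
python3 - <<'E'
from h import *
T=cv2.imread("pics/top0.png").astype(int);S=cv2.imread("pics/side0.png").astype(int)
def blue(i): return (i[...,0]>120)&(i[...,2]<60)
m=blob(blue(T),(498,264));ys,xs=np.nonzero(m);ct=((xs.min()+xs.max())/2,(ys.min()+ys.max())/2);print("cap top px",xs.mean(),ys.mean(),ct, xs.max()-xs.min(),ys.max()-ys.min())
a=ray("top",[xs.mean(),ys.mean()],.197)[0]*1000;print("cap",a)
m=blob(blue(S),(343,90));ys,xs=np.nonzero(m);print("side cap",xs.mean(),ys.mean(),xs.min(),xs.max(),ys.min(),ys.max(),"pred centre z=.19",pix("side",[[a[0]/1000,a[1]/1000,.19]]))
g=T.min(2)
for s in((131,266),(175,258)):
    b=(g>125)&(T.max(2)-g<40)
    mm=blob(b,s);ys,xs=np.nonzero(mm);print("lid",xs.mean(),ys.mean(),len(xs),ray("top",[xs.mean(),ys.mean()],.038)*1000)
c=np.array([[78,217],[590,105],[628,306],[112,416]])/7+[105,225];w=ray("top",c,.024)*1000;print("caddy corners",w.round(1),w.mean(0),np.linalg.norm(np.diff(w,axis=0),axis=1))
# carton left face + case top corners in the crop
c=np.array([[138,213],[366,158],[397,262],[165,310]])/4.2+[410,215];w=ray("top",c,.034)*1000;print("case",w.round(1),w.mean(0),np.linalg.norm(np.diff(w,axis=0),axis=1))
plan(*a,300,75)
E
```

```text
cap top px 499.3478260869565 263.87351778656125 (np.float64(499.5), np.float64(264.0)) 17 18
cap [ 466.74366723 -378.42134672]
side cap 342.93333333333334 87.58095238095238 336 349 83 96 pred centre z=.19 [[343.52507502  90.59398284]]
lid 130.92990654205607 265.29906542056074 214 [[485.90948334 369.53126077]]
lid 174.3440366972477 256.8807339449541 218 [[503.19027028 275.13807843]]
caddy corners [[508.2 408.1]
 [541.9 246.7]
 [477.7 233.5]
 [445.1 395.3]] [493.20901111 320.89251992] [164.95437301  65.56058696 164.97242967]
case [[ 476.6 -313.8]
 [ 504.  -435. ]
 [ 449.2 -448.2]
 [ 425.8 -325.8]] [ 463.91155678 -380.68283544] [124.18173679  56.34377443 124.60998885]
at [156.3 604.8 230.6] yaw 75.5 tilt [-0.01 -0.07] -> turn z 0.5 (alt -179.5 ) travel [-869.4  554.4  -69.4]
```

servo_tool --moves '[{"travel": [0,0,-12],"dr": [0,0,10.6]},{"travel": [0,0,-12],"dr": [0,0,10.6]},{"travel": [0,0,-12],"dr": [0,0,10.6]},{"travel": [0,0,-12],"dr": [0,0,10.6]},{"travel": [0,0,-12],"dr": [0,0,10.6]},{"travel": [0,0,-10],"dr": [0,0,10.6]},{"travel": [0,0,0],"dr": [0,0,0]}]' --claw 0 --squeeze 40

```text
clock: 0.98
position: [0.1563, 0.6053, 0.3017]
ee_rot: [0.995, 0.104, 0.0, -0.0]
ft_force: [0.1, 0.4, -1.1]
grip_width: 1.001
```

```bash
python3 -c "
from h import *
plan(500,300,300,12);plan(466.5,-378.5,300,12)"
```

```text
at [156.3 605.3 301.7] yaw 12.0 tilt [0.01 0.04] -> turn z -0.0 (alt 180.0 ) travel [272.7 370.1   1.7]
at [156.3 605.3 301.7] yaw 12.0 tilt [0.01 0.04] -> turn z -0.0 (alt 180.0 ) travel [  98.9 1026.8    1.7]
```

servo_tool --moves '[{"travel": [34,46,0]},{"travel": [34,46,0]},{"travel": [34,46,0]},{"travel": [34,46,0]},{"travel": [34,46,0]},{"travel": [34,46,0]},{"travel": [34,46,0]},{"travel": [34,46,0]},{"travel": [-10,50,0]},{"travel": [-10,50,0]},{"travel": [-10,50,0]},{"travel": [-10,50,0]}]'

```text
$.moves[0]: bad value
```

servo_tool --moves '[{"travel": [-16,50,0]},{"travel": [-16,50,0]},{"travel": [-16,50,0]},{"travel": [-16,50,0]},{"travel": [-16,50,0]},{"travel": [-16,50,0]},{"travel": [-16,50,0]},{"travel": [-16,50,0]},{"travel": [-6,50,0]},{"travel": [0,0,0]},{"travel": [0,0,0]}]'

```text
$.moves[0]: bad value
```

```bash
python3 -c "
from h import *
plan(466.5,-378.5,138,12)
cv2.imwrite('pics/s1.png',manip.camera('side')[40:200,260:420].repeat(4,0).repeat(4,1)[:600])"
```

```text
at [156.3 605.3 301.7] yaw 12.0 tilt [0.01 0.04] -> turn z -0.0 (alt 180.0 ) travel [  98.9 1026.8  163.7]
```

View pics/s1.png

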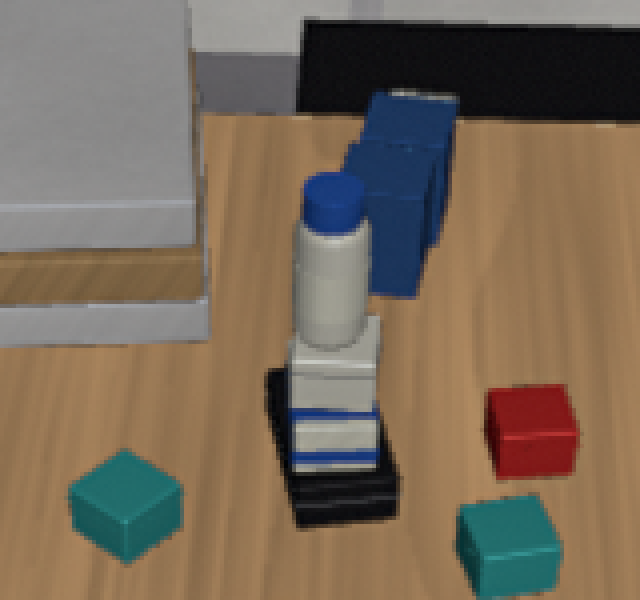

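The moves were refused because each row needs `dr`. The picture shows the untouched stack, with the bottle upright at crop (333,270).

servo_tool --moves '[{"travel": [34,46,0],"dr": [0,0,0]},{"travel": [34,46,0],"dr": [0,0,0]},{"travel": [34,46,0],"dr": [0,0,0]},{"travel": [34,46,0],"dr": [0,0,0]},{"travel": [34,46,0],"dr": [0,0,0]},{"travel": [34,46,0],"dr": [0,0,0]},{"travel": [34,46,0],"dr": [0,0,0]},{"travel": [34,46,0],"dr": [0,0,0]},{"travel": [-10,50,0],"dr": [0,0,0]},{"travel": [-10,50,0],"dr": [0,0,0]},{"travel": [-10,50,0],"dr": [0,0,0]},{"travel": [-10,50,0],"dr": [0,0,0]}]'

```text
clock: 2.52
position: [0.5001, 0.0955, 0.3006]
ee_rot: [0.994, 0.106, -0.0, 0.0]
ft_force: [0.4, -0.8, -0.6]
grip_width: 0.998
```

servo_tool --moves '[{"travel": [-16,50,0],"dr": [0,0,0]},{"travel": [-16,50,0],"dr": [0,0,0]},{"travel": [-16,50,0],"dr": [0,0,0]},{"travel": [-16,50,0],"dr": [0,0,0]},{"travel": [-16,50,0],"dr": [0,0,0]},{"travel": [-16,50,0],"dr": [0,0,0]},{"travel": [-16,50,0],"dr": [0,0,0]},{"travel": [-16,50,0],"dr": [0,0,0]},{"travel": [-6,50,0],"dr": [0,0,0]},{"travel": [0,0,0],"dr": [0,0,0]},{"travel": [0,0,0],"dr": [0,0,0]}]'

```text
clock: 3.9
position: [0.4623, -0.3702, 0.3005]
ee_rot: [0.994, 0.105, -0.001, -0.0]
ft_force: [0.9, 0.4, 0.7]
grip_width: 1.0
```

```bash
python3 -c "
from h import *
plan(466.5,-378.5,138,12)
cv2.imwrite('pics/s2.png',manip.camera('side')[20:180,260:420].repeat(4,0).repeat(4,1)[:600])"
```

```text
at [ 462.3 -370.2  300.5] yaw 12.0 tilt [-0.07  0.04] -> turn z 0.0 (alt -180.0 ) travel [  2.4   9.  162.5]
```

View pics/s2.png

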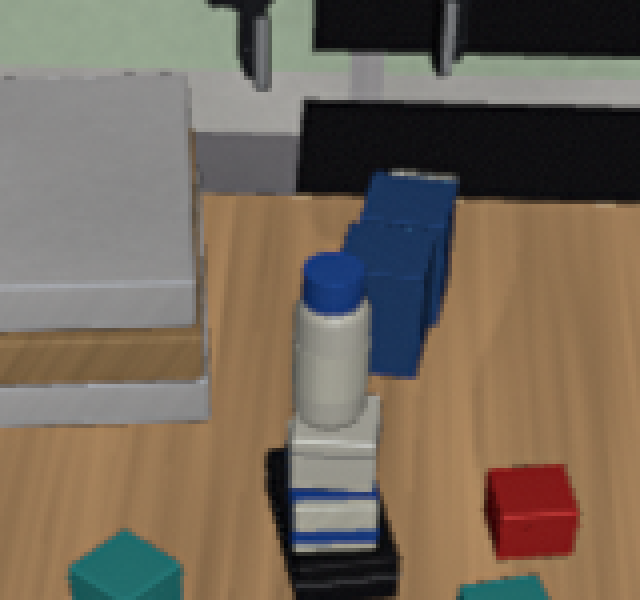

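The gripper hangs centred above the bottle, with the jaws on either side at crop (255,45) and (450,45). Descending.

servo_tool --moves '[{"travel": [2.4,9,0],"dr": [0,0,0]},{"travel": [0,0,40],"dr": [0,0,0]},{"travel": [0,0,40],"dr": [0,0,0]},{"travel": [0,0,40],"dr": [0,0,0]},{"travel": [0,0,25],"dr": [0,0,0]},{"travel": [0,0,17],"dr": [0,0,0]},{"travel": [0,0,0],"dr": [0,0,0]},{"travel": [0,0,0],"dr": [0,0,0]}]'

```text
clock: 4.95
position: [0.4672, -0.3793, 0.1404]
ee_rot: [0.995, 0.104, 0.001, 0.0]
ft_force: [-0.3, -0.6, 0.3]
grip_width: 1.002
```

servo_tool --moves '[{"travel": [0,0,0],"dr": [0,0,0]},{"travel": [0,0,0],"dr": [0,0,0]},{"travel": [0,0,0],"dr": [0,0,0]},{"travel": [0,0,0],"dr": [0,0,0]},{"travel": [0,0,0],"dr": [0,0,0]},{"travel": [0,0,0],"dr": [0,0,0]},{"travel": [0,0,0],"dr": [0,0,0]},{"travel": [0,0,0],"dr": [0,0,0]}]' --claw 1 --squeeze 30

```text
clock: 5.95
position: [0.4669, -0.3791, 0.1398]
ee_rot: [0.995, 0.104, 0.0, 0.0]
ft_force: [-0.7, 1.5, 5.7]
grip_width: 0.506
```

servo_tool --moves '[{"travel": [0,0,-5],"dr": [0,0,0]},{"travel": [0,0,-10],"dr": [0,0,0]},{"travel": [0,0,-25],"dr": [0,0,0]},{"travel": [0,0,-40],"dr": [0,0,0]},{"travel": [0,0,-20],"dr": [0,0,0]},{"travel": [0,0,0],"dr": [0,0,0]}]'

```text
clock: 6.7
position: [0.467, -0.3794, 0.2402]
ee_rot: [0.995, 0.104, 0.001, 0.0]
ft_force: [0.2, 0.1, -2.1]
grip_width: 0.509
```

```bash
python3 -c "
from h import *
plan(494.2,322,170,12);plan(494.2,322,38,12)
cv2.imwrite('pics/s3.png',manip.camera('side')[20:200,260:420].repeat(3,0).repeat(3,1)[:600])"
```

```text
at [ 467.  -379.4  240.2] yaw 11.9 tilt [ 0.11 -0.04] -> turn z -0.1 (alt 179.9 ) travel [ 172.5 -680.4   70.2]
at [ 467.  -379.4  240.2] yaw 11.9 tilt [ 0.11 -0.04] -> turn z -0.1 (alt 179.9 ) travel [ 172.5 -680.4  202.2]
```

View pics/s3.png

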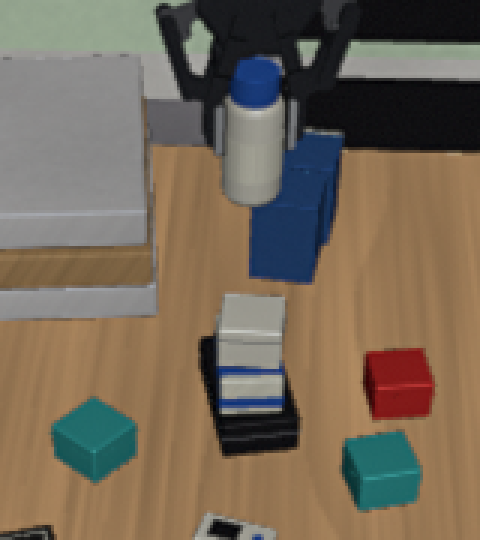

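The bottle is held upright and the rest of the stack is undisturbed. Now I carry it to the caddy.

servo_tool --moves '[{"travel": [5,-20,0],"dr": [0,0,0]},{"travel": [10,-40,0],"dr": [0,0,0]},{"travel": [12,-48,0],"dr": [0,0,0]},{"travel": [12,-48,0],"dr": [0,0,0]},{"travel": [12,-48,0],"dr": [0,0,0]},{"travel": [12,-48,0],"dr": [0,0,0]},{"travel": [12,-48,0],"dr": [0,0,0]},{"travel": [12,-48,0],"dr": [0,0,0]},{"travel": [12,-48,0],"dr": [0,0,0]},{"travel": [12,-48,0],"dr": [0,0,0]},{"travel": [12,-48,0],"dr": [0,0,0]},{"travel": [12,-48,0],"dr": [0,0,0]}]'

```text
clock: 8.25
position: [0.4862, 0.1788, 0.2376]
ee_rot: [0.995, 0.104, -0.001, 0.0]
ft_force: [0.7, -0.5, -0.3]
grip_width: 0.506
```

servo_tool --moves '[{"travel": [12,-48,0],"dr": [0,0,0]},{"travel": [12,-48,0],"dr": [0,0,0]},{"travel": [10,-30,0],"dr": [0,0,0]},{"travel": [3,-14,0],"dr": [0,0,0]},{"travel": [0,0,40],"dr": [0,0,0]},{"travel": [0,0,40],"dr": [0,0,0]},{"travel": [0,0,20],"dr": [0,0,0]},{"travel": [0,0,0],"dr": [0,0,0]},{"travel": [0,0,0],"dr": [0,0,0]},{"travel": [0,0,0],"dr": [0,0,0]}]'

```text
clock: 9.5
position: [0.4951, 0.322, 0.1405]
ee_rot: [0.995, 0.104, 0.001, -0.001]
ft_force: [-1.0, -1.2, -0.6]
grip_width: 0.508
```

```bash
python3 -c "
from h import *
plan(494.2,322,40,12)
S=manip.camera('side');T=manip.camera('top')
cv2.imwrite('pics/top1.png',T);cv2.imwrite('pics/side1.png',S)
p=np.array([494.2,322,40])/1000
for z in (.1,.2): print(z,pix('side',[[*tool()[0][:2]/1000,z]]))
cv2.imwrite('pics/s4.png',S[300:480,220:400].repeat(3,0).repeat(3,1))"
```

```text
at [495.1 322.  140.5] yaw 11.9 tilt [0.08 0.07] -> turn z -0.1 (alt 179.9 ) travel [ -0.8  -0.2 100.5]
0.1 [[306.60569668 420.58356752]]
0.2 [[304.64326969 392.15791189]]
```

View pics/s4.png

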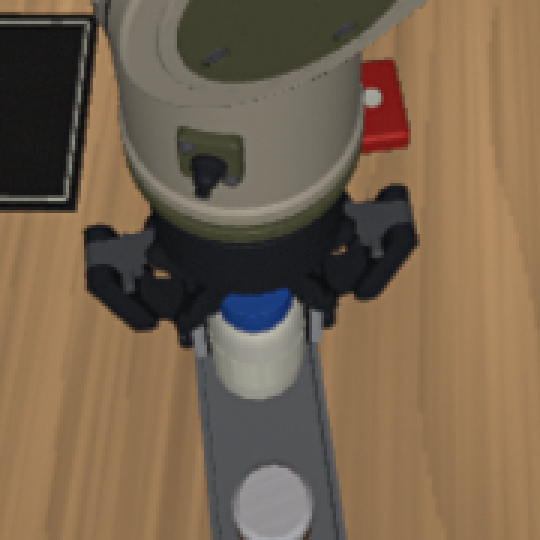

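The bottle hangs over the gap in line with the caddy, with the near pot at crop (272,505). Lowering gently.

servo_tool --moves '[{"travel": [-0.8,0,30],"dr": [0,0,0]},{"travel": [0,0,20],"dr": [0,0,0]},{"travel": [0,0,10],"dr": [0,0,0]},{"travel": [0,0,10],"dr": [0,0,0]},{"travel": [0,0,8],"dr": [0,0,0]},{"travel": [0,0,8],"dr": [0,0,0]},{"travel": [0,0,5],"dr": [0,0,0]},{"travel": [0,0,3],"dr": [0,0,0]},{"travel": [0,0,2],"dr": [0,0,0]},{"travel": [0,0,2],"dr": [0,0,0]},{"travel": [0,0,0],"dr": [0,0,0]}]'

```text
clock: 10.98
position: [0.4937, 0.3217, 0.0413]
ee_rot: [0.995, 0.104, -0.0, -0.0]
ft_force: [0.1, -0.3, -1.2]
grip_width: 0.511
```

servo_tool --moves '[{"travel": [0,0,1],"dr": [0,0,0]},{"travel": [0,0,1],"dr": [0,0,0]},{"travel": [0,0,0],"dr": [0,0,0]},{"travel": [0,0,0],"dr": [0,0,0]}]'

```text
clock: 11.48
position: [0.4938, 0.3218, 0.0398]
ee_rot: [0.995, 0.104, 0.0, -0.0]
ft_force: [-2.8, -1.4, 5.4]
grip_width: 0.507
```

servo_tool --moves '[{"travel": [0,0,0.3],"dr": [0,0,0]},{"travel": [0,0,0],"dr": [0,0,0]},{"travel": [0,0,0],"dr": [0,0,0]}]'

```text
clock: 11.85
position: [0.4938, 0.3219, 0.0398]
ee_rot: [0.995, 0.104, 0.0, -0.0]
ft_force: [-2.9, -2.6, 7.9]
grip_width: 0.506
```

servo_tool --moves '[{"travel": [0,0,0],"dr": [0,0,0]},{"travel": [0,0,0],"dr": [0,0,0]},{"travel": [0,0,0],"dr": [0,0,0]},{"travel": [0,0,0],"dr": [0,0,0]},{"travel": [0,0,-10],"dr": [0,0,0]},{"travel": [0,0,-20],"dr": [0,0,0]},{"travel": [0,0,-40],"dr": [0,0,0]},{"travel": [0,0,-50],"dr": [0,0,0]},{"travel": [0,0,-50],"dr": [0,0,0]},{"travel": [-12,48,0],"dr": [0,0,0]},{"travel": [-12,48,0],"dr": [0,0,0]},{"travel": [-12,48,0],"dr": [0,0,0]}]' --claw 0

```text
clock: 13.35
position: [0.4883, 0.1717, 0.2106]
ee_rot: [0.995, 0.104, 0.001, -0.001]
ft_force: [1.1, 0.1, 0.5]
grip_width: 0.998
```

servo_tool --moves '[{"travel": [-12,48,0],"dr": [0,0,0]},{"travel": [-12,48,0],"dr": [0,0,0]},{"travel": [-12,48,0],"dr": [0,0,0]},{"travel": [-12,48,0],"dr": [0,0,0]},{"travel": [0,0,0],"dr": [0,0,0]},{"travel": [0,0,0],"dr": [0,0,0]}]'

```text
clock: 14.1
position: [0.4811, -0.024, 0.2099]
ee_rot: [0.995, 0.104, 0.001, -0.001]
ft_force: [0.4, 0.0, -0.1]
grip_width: 1.003
```

```bash
python3 -c "
from h import *
plan(466,-378,220,12)
S=manip.camera('side');T=manip.camera('top')
cv2.imwrite('pics/top2.png',T);cv2.imwrite('pics/side2.png',S)
f=lambda a,k:cv2.resize(a,None,fx=k,fy=k,interpolation=cv2.INTER_CUBIC)
a=f(S[340:480,250:390],2.8);b=f(T[220:300,100:220],3.2);c=f(T[235:305,425:525],4);d=f(S[100:180,300:380],3.8)
r=lambda im:cv2.copyMakeBorder(im,0,400-im.shape[0],0,400-im.shape[1],0)[:400,:400]
cv2.imwrite('pics/s5.png',cv2.resize(np.vstack([np.hstack([r(a),r(b)]),np.hstack([r(c),r(d)])])[:710],None,fx=.84,fy=.84))"
```

```text
at [481.1 -24.  209.9] yaw 11.9 tilt [0.06 0.07] -> turn z -0.1 (alt 179.9 ) travel [-88.3 343.1 -10.1]
```

View pics/s5.png

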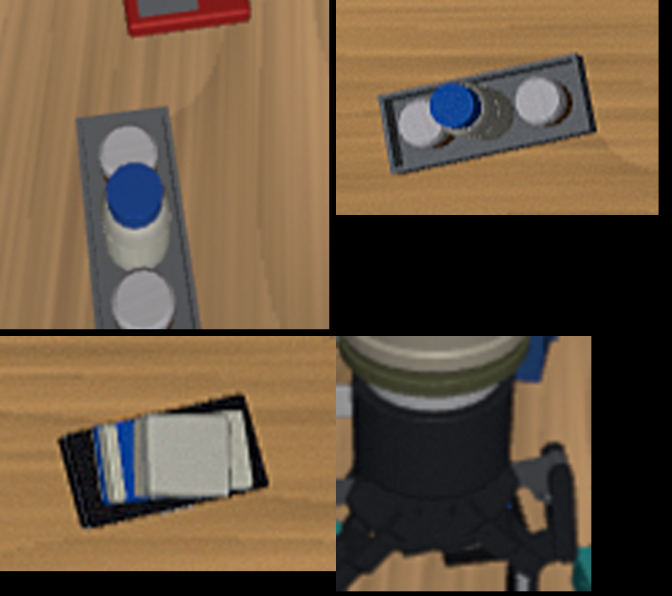

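The bottle stands on the caddy floor between the pots at crop (455,105), and both pots are upright. Next I fit the box outlines at their known heights, using the edges in the top picture.

```bash
cat >> h.py <<'E'
from scipy.optimize import differential_evolution
def fit(im,z,w,l,x0,y0,a0,rng=(15,15,12),hide=None):
    "fit top outline w(x) x l(y) mm at height z (m) by edge strength; a = yaw of box x axis"
    g=cv2.cvtColor(cv2.GaussianBlur(im,(0,0),.8),cv2.COLOR_BGR2GRAY).astype(np.float32)
    G=[cv2.Sobel(g,cv2.CV_32F,1,0),cv2.Sobel(g,cv2.CV_32F,0,1)]
    t=np.linspace(-.95,.95,40);E=np.r_[np.c_[t*0+1,t],np.c_[t*0-1,t],np.c_[t,t*0+1],np.c_[t,t*0-1]]*[w/2,l/2]
    N=np.repeat([[1.,0],[-1,0],[0,1],[0,-1]],40,0)
    def pts(p,Q):
        c,s=np.cos(np.radians(p[2])),np.sin(np.radians(p[2]));W=Q@np.array([[c,s],[-s,c]])+p[:2]
        return pix("top",np.c_[W/1000,np.full(len(W),z)])
    def cost(p):
        a=pts(p,E);n=pts(p,E+N)-a;n/=np.linalg.norm(n,axis=1)[:,None];a=a.astype(np.float32)
        v=[cv2.remap(q,a[:,:1].copy(),a[:,1:].copy(),cv2.INTER_LINEAR)[:,0] for q in G]
        e=np.minimum(abs(v[0]*n[:,0]+v[1]*n[:,1]),150).reshape(4,40).mean(1)
        return -e.sum()
    r=differential_evolution(cost,[(x0-rng[0],x0+rng[0]),(y0-rng[1],y0+rng[1]),(a0-rng[2],a0+rng[2])],seed=1,tol=1e-6)
    return r.x.round(1),round(-r.fun),pts(r.x,np.array([[1,1],[1,-1],[-1,-1],[-1,1]])*[w/2,l/2])
E
python3 - <<'E'
from h import *
im=cv2.imread("pics/top2.png");o=cv2.resize(im[240:300,435:515],None,fx=9,fy=9,interpolation=cv2.INTER_CUBIC)
for z,w,l,col in((.104,50,50,(0,0,255)),(.068,50,90,(0,200,0)),(.034,64,120,(255,0,255))):
    p,s,q=fit(im,z,w,l,464,-378,12);print(z,p,s);cv2.polylines(o,[(((q-[435,240]+.5)*9)).astype(int)],True,col,1)
cv2.imwrite("pics/fit.png",o)
E
```

```text
0.104 [ 461.6 -375.1    0. ] 488
0.068 [ 463.5 -378.6    5.6] 573
0.034 [ 460.3 -375.3   11.6] 539
```

View pics/fit.png

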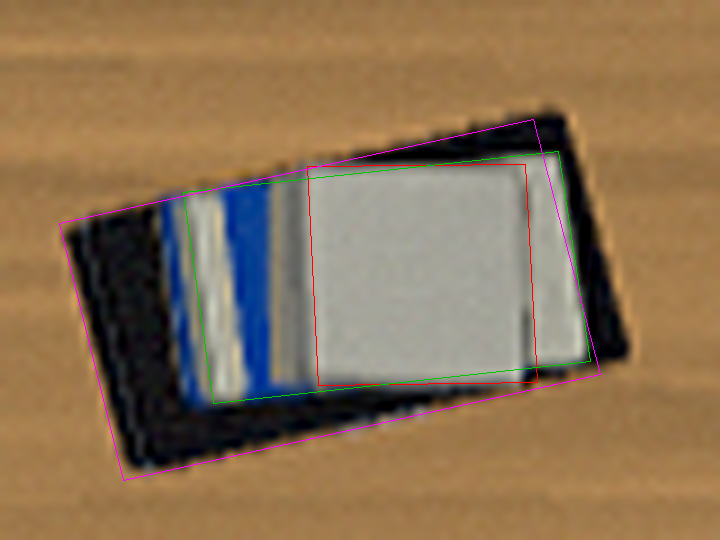

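The overlay shows the lancet fit (red) about 1 mm off, with its yaw at the search bound. The magenta case fit latched on to the case's base edge, and its real top lies about 6 mm further right. I refit the lancet box with wider bounds.

```bash
python3 - <<'E'
from h import *
im=cv2.imread("pics/top2.png")
print(fit(im,.104,50,50,461,-375,0)[:2]);print(fit(im,.068,50,90,461,-378,5)[:2])
plan(461.5,-374.5,140,0)
E
```

```text
(array([ 461.5, -375.1,   -0.5]), 488)
(array([ 464.3, -385.2,    4.4]), 574)
at [481.1 -23.2 209.5] yaw 12.0 tilt [0.03 0.04] -> turn z 12.0 (alt -168.0 ) travel [-19.6 351.3  69.5]
```

servo_tool --moves '[{"travel": [0,0,0],"dr": [0,0,6]},{"travel": [0,0,0],"dr": [0,0,6]},{"travel": [-3,50,0],"dr": [0,0,0]},{"travel": [-3,50,0],"dr": [0,0,0]},{"travel": [-3,50,0],"dr": [0,0,0]},{"travel": [-3,50,0],"dr": [0,0,0]},{"travel": [-3,50,0],"dr": [0,0,0]},{"travel": [-3,50,0],"dr": [0,0,0]},{"travel": [-1.6,51,0],"dr": [0,0,0]},{"travel": [0,0,40],"dr": [0,0,0]},{"travel": [0,0,20],"dr": [0,0,0]},{"travel": [0,0,0],"dr": [0,0,0]}]'

```text
clock: 15.7
position: [0.461, -0.3735, 0.1478]
ee_rot: [1.0, 0.0, -0.001, -0.001]
ft_force: [0.3, 0.1, 0.0]
grip_width: 1.001
```

```bash
python3 -c "
from h import *
plan(461.5,-374.5,72,-0.5)"
```

```text
at [ 461.  -373.5  147.8] yaw 0.0 tilt [-0.13  0.11] -> turn z 0.5 (alt -179.5 ) travel [ 0.5  1.  75.8]
```

servo_tool --moves '[{"travel": [0.5,1,30],"dr": [0,0,0.5]},{"travel": [0,0,30],"dr": [0,0,0]},{"travel": [0,0,14],"dr": [0,0,0]},{"travel": [0,0,0],"dr": [0,0,0]},{"travel": [0,0,0],"dr": [0,0,0]}]'

```text
clock: 16.32
position: [0.462, -0.3767, 0.0764]
ee_rot: [1.0, -0.005, 0.001, 0.0]
ft_force: [0.3, 0.6, -0.2]
grip_width: 1.002
```

servo_tool --moves '[{"travel": [0,0,0],"dr": [0,0,0]},{"travel": [0,0,0],"dr": [0,0,0]},{"travel": [0,0,0],"dr": [0,0,0]},{"travel": [0,0,0],"dr": [0,0,0]},{"travel": [0,0,0],"dr": [0,0,0]},{"travel": [0,0,0],"dr": [0,0,0]},{"travel": [0,0,0],"dr": [0,0,0]}]' --claw 1

```text
clock: 17.2
position: [0.4616, -0.3766, 0.0757]
ee_rot: [1.0, -0.005, 0.0, 0.0]
ft_force: [-0.6, 1.6, 5.9]
grip_width: 0.579
```

servo_tool --moves '[{"travel": [0,0,-5],"dr": [0,0,0]},{"travel": [0,0,-10],"dr": [0,0,0]},{"travel": [0,0,-25],"dr": [0,0,0]},{"travel": [0,0,-40],"dr": [0,0,0]},{"travel": [0,0,-20],"dr": [0,0,0]},{"travel": [0,0,0],"dr": [0,0,0]}]'

```text
clock: 17.95
position: [0.4618, -0.3767, 0.176]
ee_rot: [1.0, -0.005, 0.001, 0.0]
ft_force: [-0.0, 0.3, -1.3]
grip_width: 0.577
```

```bash
python3 -c "
from h import *
plan(631.8,-191,100,18)
cv2.imwrite('pics/top3.png',manip.camera('top'));S=manip.camera('side');cv2.imwrite('pics/side3.png',S)
cv2.imwrite('pics/s6.png',cv2.resize(S[60:200,260:420],None,fx=4,fy=4,interpolation=cv2.INTER_CUBIC))"
```

```text
at [ 461.8 -376.7  176. ] yaw -0.6 tilt [ 0.12 -0.04] -> turn z -18.6 (alt 161.4 ) travel [ 219.1 -124.1   76. ]
```

View pics/s6.png

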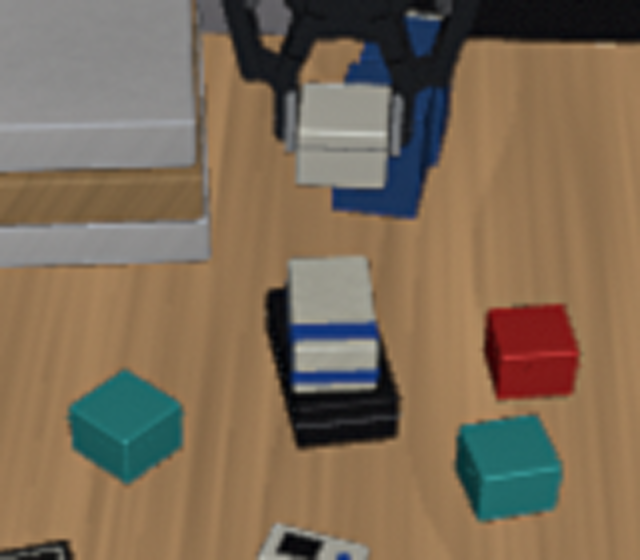

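The lancet box is held level between the jaws and the carton below has not moved. Carrying the box to the square pad.

servo_tool --moves '[{"travel": [0,0,0],"dr": [0,0,-9.3]},{"travel": [0,0,0],"dr": [0,0,-9.3]},{"travel": [20,-11,0],"dr": [0,0,0]},{"travel": [35,-20,0],"dr": [0,0,0]},{"travel": [40,-23,0],"dr": [0,0,0]},{"travel": [40,-23,0],"dr": [0,0,0]},{"travel": [40,-23,0],"dr": [0,0,0]},{"travel": [30,-15,0],"dr": [0,0,0]},{"travel": [14,-7,40],"dr": [0,0,0]},{"travel": [0,0,40],"dr": [0,0,0]},{"travel": [0,0,20],"dr": [0,0,0]},{"travel": [0,0,0],"dr": [0,0,0]}]'

```text
clock: 19.55
position: [0.6306, -0.1927, 0.0732]
ee_rot: [0.988, 0.156, -0.002, -0.0]
ft_force: [-0.6, -0.3, -0.7]
grip_width: 0.584
```

servo_tool --moves '[{"travel": [0,0,0],"dr": [0,0,0]},{"travel": [0,0,0],"dr": [0,0,0]}]'

```text
clock: 19.8
position: [0.6326, -0.193, 0.0765]
ee_rot: [0.988, 0.156, 0.001, 0.0]
ft_force: [0.7, -0.6, -1.4]
grip_width: 0.582
```

```bash
python3 - <<'E'
from h import *
plan(632.5,-193.1,11.7,18)
im=cv2.imread("pics/top0.png")
# light outline check of the pads
for n,w,l,x,y,a in(("lancet",66,66,631.8,-191,18),("carton",66,106,469.5,-56.2,-18),("case",80,136,656.9,141.2,3)):print(n,fit(im,.004,w,l,x,y,a,(6,6,5))[:2],fit(im,.004,w-16,l-16,x,y,a,(6,6,5))[:2])
im=cv2.imread("pics/top3.png");print("carton",fit(im,.068,50,90,464,-383,6,(10,12,8))[:2])
E
```

```text
at [ 632.6 -193.    76.5] yaw 18.0 tilt [ 0.13 -0.01] -> turn z 0.0 (alt -180.0 ) travel [-0.1  0.1 64.8]
lancet (array([ 631.8, -192.2,   17.6]), 600) (array([ 628.7, -189.6,   17.8]), 527)
carton (array([469.5, -56.6, -16.7]), 600) (array([466.3, -57.9, -17.9]), 554)
case (array([655.9, 142.7,   3.2]), 600) (array([654.8, 139. ,   3. ]), 531)
carton (array([ 467.8, -384.9,    7.8]), 505)
```

servo_tool --moves '[{"travel": [0,0,30],"dr": [0,0,0]},{"travel": [0,0,18],"dr": [0,0,0]},{"travel": [0,0,8],"dr": [0,0,0]},{"travel": [0,0,4],"dr": [0,0,0]},{"travel": [0,0,2],"dr": [0,0,0]},{"travel": [0,0,2],"dr": [0,0,0]},{"travel": [0,0,1],"dr": [0,0,0]},{"travel": [0,0,0],"dr": [0,0,0]},{"travel": [0,0,0],"dr": [0,0,0]}]'

```text
clock: 20.92
position: [0.6322, -0.1928, 0.0117]
ee_rot: [0.988, 0.157, 0.001, -0.0]
ft_force: [-5.3, 3.2, 11.4]
grip_width: 0.583
```

servo_tool --moves '[{"travel": [0,0,0],"dr": [0,0,0]},{"travel": [0,0,0],"dr": [0,0,0]},{"travel": [0,0,0],"dr": [0,0,0]},{"travel": [0,0,0],"dr": [0,0,0]},{"travel": [0,0,-15],"dr": [0,0,0]},{"travel": [0,0,-40],"dr": [0,0,0]},{"travel": [0,0,-50],"dr": [0,0,0]},{"travel": [-28,-45,-50],"dr": [0,0,0]},{"travel": [-28,-45,0],"dr": [0,0,0]},{"travel": [-28,-45,0],"dr": [0,0,0]},{"travel": [-28,-45,0],"dr": [0,0,10]},{"travel": [0,0,0],"dr": [0,0,0]}]' --claw 0

```text
clock: 22.42
position: [0.4814, -0.0643, 0.1594]
ee_rot: [0.996, 0.085, 0.001, -0.002]
ft_force: [-0.0, 0.6, 0.1]
grip_width: 0.997
```

servo_tool --moves '[{"travel": [0,0,0],"dr": [0,0,0]}]'

```text
clock: 22.55
position: [0.4834, -0.067, 0.1596]
ee_rot: [0.996, 0.086, 0.001, -0.0]
ft_force: [0.4, -0.9, 1.1]
grip_width: 1.003
```

```bash
python3 - <<'E'
from h import *
im=manip.camera("top");cv2.imwrite("pics/top4.png",im);r=[]
A=cv2.resize(im[240:300,435:515],None,fx=9,fy=9,interpolation=cv2.INTER_CUBIC)
B=cv2.resize(im[175:230,355:410],None,fx=5,fy=5,interpolation=cv2.INTER_CUBIC)
for nm,z,w,l,x,y,a,col in(("lancet",.040,50,50,631.8,-191,18,(0,0,255)),("pad",.004,66,66,631.8,-191,18,(0,255,255)),("carton",.068,50,90,466,-384,6,(0,200,0)),("case",.034,64,120,461.5,-381,12,(255,0,255))):
    p,s,q=fit(im,z,w,l,x,y,a,(9,9,8));print(nm,p,s)
    I,o,k=(B,[355,175],5) if nm in("lancet","pad") else (A,[435,240],9)
    cv2.polylines(I,[((q-o+.5)*k).astype(int)],True,col,1)
C=np.zeros((540,800,3),np.uint8);C[:,:520]=A[:,140:660] if 0 else A[:,60:580];C[:275,522:797]=B
C=np.zeros((540,1000,3),np.uint8);C[:,:720]=A;C[:275,722:997]=B
cv2.imwrite("pics/m7.png",cv2.resize(C,None,fx=.8,fy=.8,interpolation=cv2.INTER_AREA));plan(467,-384,120,8)
E
```

```text
lancet [ 630.1 -189.4   16.8] 511
pad [ 629.  -189.8   18.2] 451
carton [ 463.5 -378.6    6.1] 584
case [ 460.8 -375.4   11.3] 569
at [483.5 -67.6 159.4] yaw 9.8 tilt [ 0.08 -0.03] -> turn z 1.8 (alt -178.2 ) travel [-60.4 311.   39.4]
```

View pics/m7.png

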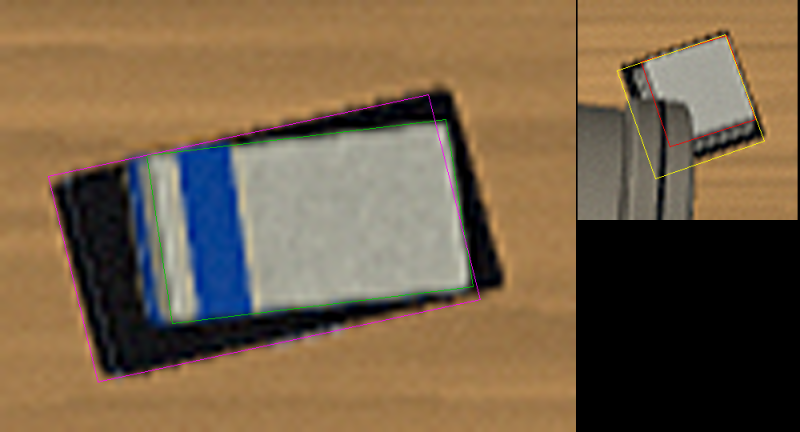

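The green carton fit matches its visible top outline: (463.5, -378.6), yaw 6.1°. The lancet box lies on its pad, half hidden by the arm, so I'll recheck it later. Going to grasp the carton.

servo_tool --moves '[{"travel": [0,0,0],"dr": [0,0,3.7]},{"travel": [-9,52,0],"dr": [0,0,0]},{"travel": [-9,52,0],"dr": [0,0,0]},{"travel": [-9,52,0],"dr": [0,0,0]},{"travel": [-9,52,0],"dr": [0,0,0]},{"travel": [-9,52,0],"dr": [0,0,0]},{"travel": [-8,47,0],"dr": [0,0,0]},{"travel": [0,0,30],"dr": [0,0,0]},{"travel": [0,0,30],"dr": [0,0,0]},{"travel": [0,0,0],"dr": [0,0,0]},{"travel": [0,0,0],"dr": [0,0,0]}]'

```text
clock: 23.98
position: [0.4627, -0.3789, 0.0998]
ee_rot: [0.999, 0.053, 0.0, 0.001]
ft_force: [1.2, -0.2, 1.1]
grip_width: 0.999
```

```bash
python3 -c "
from h import *
plan(463.5,-378.6,41,6.1)"
```

```text
at [ 462.7 -378.9   99.8] yaw 6.1 tilt [ 0.02 -0.1 ] -> turn z -0.0 (alt 180.0 ) travel [ 0.8 -0.2 58.8]
```

servo_tool --moves '[{"travel": [0.8,0,30],"dr": [0,0,0]},{"travel": [0,0,20],"dr": [0,0,0]},{"travel": [0,0,8.5],"dr": [0,0,0]},{"travel": [0,0,0],"dr": [0,0,0]},{"travel": [0,0,0],"dr": [0,0,0]}]'

```text
clock: 24.6
position: [0.4638, -0.3782, 0.0413]
ee_rot: [0.999, 0.053, 0.001, 0.001]
ft_force: [-0.6, -0.3, 0.3]
grip_width: 1.0
```

servo_tool --moves '[{"travel": [0,0,0],"dr": [0,0,0]},{"travel": [0,0,0],"dr": [0,0,0]},{"travel": [0,0,0],"dr": [0,0,0]},{"travel": [0,0,0],"dr": [0,0,0]},{"travel": [0,0,0],"dr": [0,0,0]},{"travel": [0,0,0],"dr": [0,0,0]},{"travel": [0,0,0],"dr": [0,0,0]}]' --claw 1

```text
clock: 25.48
position: [0.4637, -0.3779, 0.0409]
ee_rot: [0.999, 0.053, 0.0, 0.0]
ft_force: [-1.0, 1.4, 6.8]
grip_width: 0.574
```

servo_tool --moves '[{"travel": [0,0,-5],"dr": [0,0,0]},{"travel": [0,0,-10],"dr": [0,0,0]},{"travel": [0,0,-25],"dr": [0,0,0]},{"travel": [0,0,-40],"dr": [0,0,0]},{"travel": [0,0,-10],"dr": [0,0,0]},{"travel": [0,0,0],"dr": [0,0,0]}]'

```text
clock: 26.22
position: [0.4636, -0.3776, 0.1307]
ee_rot: [0.999, 0.053, 0.001, 0.0]
ft_force: [0.1, 0.4, -2.3]
grip_width: 0.573
```

```bash
python3 -c "
from h import *
plan(469.5,-56.4,100,-17.5)
S=manip.camera('side');cv2.imwrite('pics/side5.png',S)"
```

```text
at [ 463.6 -377.6  130.7] yaw 6.1 tilt [ 0.07 -0.03] -> turn z 23.6 (alt -156.4 ) travel [ -91.  -308.1   30.7]
```

servo_tool --moves '[{"travel": [0,0,0],"dr": [0,0,8]},{"travel": [0,0,0],"dr": [0,0,8]},{"travel": [0,0,0],"dr": [0,0,7.6]},{"travel": [-6,-20,0],"dr": [0,0,0]},{"travel": [-12,-40,0],"dr": [0,0,0]},{"travel": [-13,-45,0],"dr": [0,0,0]},{"travel": [-13,-45,0],"dr": [0,0,0]},{"travel": [-13,-45,0],"dr": [0,0,0]},{"travel": [-13,-45,0],"dr": [0,0,0]},{"travel": [-12,-40,0],"dr": [0,0,0]},{"travel": [-9,-29,20],"dr": [0,0,0]},{"travel": [0,0,30],"dr": [0,0,0]}]'

```text
clock: 27.78
position: [0.4698, -0.052, 0.0791]
ee_rot: [0.989, -0.149, 0.0, -0.0]
ft_force: [-0.1, -0.8, -1.1]
grip_width: 0.581
```

servo_tool --moves '[{"travel": [0,0,0],"dr": [0,0,0]},{"travel": [0,0,0],"dr": [0,0,0]}]'

```text
clock: 28.02
position: [0.4696, -0.0566, 0.0807]
ee_rot: [0.988, -0.153, 0.0, 0.001]
ft_force: [-0.2, -0.1, -1.8]
grip_width: 0.583
```

```bash
python3 -c "
from h import *
plan(469.8,-55.5,10.9,-17.5)
im=manip.camera('top');cv2.imwrite('pics/top6.png',im)
for nm,z,w,l,x,y,a in(('lancet',.040,50,50,631.8,-191,18),('lancet narrow',.040,50,50,630,-189.5,18),('case',.034,64,120,461.5,-381,12)): print(nm,*fit(im,z,w,l,x,y,a,(7,7,8))[:2])
A=cv2.resize(im[240:300,435:515],None,fx=5,fy=5,interpolation=cv2.INTER_CUBIC)
B=cv2.resize(im[175:230,355:410],None,fx=7,fy=7,interpolation=cv2.INTER_CUBIC)
C=np.zeros((385,790,3),np.uint8);C[:300,:400]=A;C[:,402:787]=B;cv2.imwrite('pics/m8.png',C)"
```

```text
at [469.6 -56.6  80.7] yaw -17.6 tilt [ 0.   -0.09] -> turn z -0.1 (alt 179.9 ) travel [-0.1 -1.1 69.8]
lancet [ 630.1 -189.8   17.3] 551
lancet narrow [ 630.2 -189.8   17.3] 551
case [ 462.4 -380.    12.2] 534
```

View pics/m8.png

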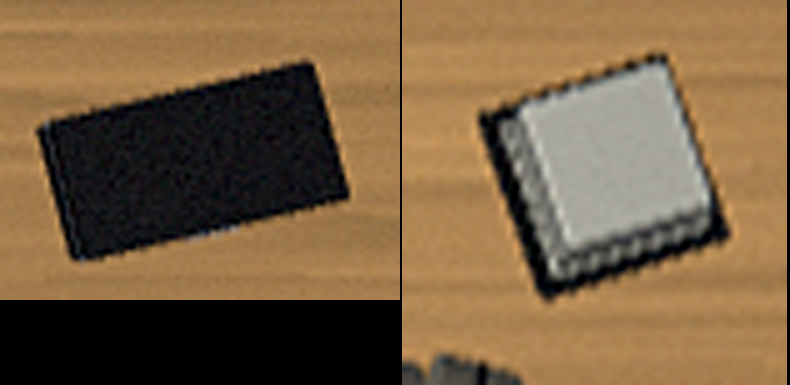

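The case is now uncovered and fits at (462.4, -380.0), yaw 12.2°. The lancet box sits inside its pad, about 2 mm off by the fit; I'll check that after the carton. Lowering the carton now.

servo_tool --moves '[{"travel": [0,-1,30],"dr": [0,0,0]},{"travel": [0,0,22],"dr": [0,0,0]},{"travel": [0,0,8],"dr": [0,0,0]},{"travel": [0,0,4],"dr": [0,0,0]},{"travel": [0,0,3],"dr": [0,0,0]},{"travel": [0,0,2],"dr": [0,0,0]},{"travel": [0,0,1],"dr": [0,0,0]},{"travel": [0,0,0],"dr": [0,0,0]},{"travel": [0,0,0],"dr": [0,0,0]}]'

```text
clock: 29.2
position: [0.4702, -0.0546, 0.0108]
ee_rot: [0.988, -0.152, 0.0, -0.0]
ft_force: [-3.2, 1.2, 8.3]
grip_width: 0.58
```

```bash
cat > m.py <<'E'
from h import *
def margins(im,x,y,a,W,L,z=.004):
    "profiles inward across each pad edge (mm steps 1) averaged along it, at pad-top height"
    g=cv2.cvtColor(im,cv2.COLOR_BGR2GRAY).astype(np.float32);c,s=np.cos(np.radians(a)),np.sin(np.radians(a))
    t=np.linspace(-.5,.5,30)
    for nm,f in(("+x",lambda d:np.c_[t*0+W/2-d,t*L*.7]),("-x",lambda d:np.c_[t*0-W/2+d,t*L*.7]),("+y",lambda d:np.c_[t*W*.6,t*0+L/2-d]),("-y",lambda d:np.c_[t*W*.6,t*0-L/2+d])):
        v=[]
        for d in range(-5,18):
            q=pix("top",np.c_[(f(d)@np.array([[c,s],[-s,c]])+[x,y])/1000,np.full(30,z)]).astype(np.float32)
            v.append(int(cv2.remap(g,q[:,:1].copy(),q[:,1:].copy(),cv2.INTER_LINEAR).mean()))
        print(nm,v)
E
python3 - <<'E'
from m import *
margins(cv2.imread("pics/top6.png"),631.8,-191.5,17.8,66,66)
print();margins(cv2.imread("pics/top0.png"),631.8,-191.5,17.8,66,66)
E
```

```text
+x [141, 142, 137, 123, 102, 84, 84, 103, 129, 149, 160, 163, 162, 161, 160, 160, 161, 161, 161, 160, 160, 160, 160]
-x [137, 139, 140, 134, 121, 97, 63, 31, 13, 18, 43, 70, 89, 95, 91, 78, 69, 78, 100, 123, 142, 156, 162]
+y [141, 144, 147, 139, 109, 64, 26, 11, 9, 17, 41, 83, 117, 128, 124, 121, 118, 113, 119, 141, 166, 175, 171]
-y [138, 139, 141, 138, 122, 96, 87, 110, 146, 166, 167, 163, 162, 161, 162, 162, 162, 161, 160, 160, 161, 162, 162]

+x [138, 140, 136, 125, 106, 79, 47, 22, 22, 45, 74, 88, 86, 72, 47, 25, 16, 17, 19, 20, 21, 21, 21]
-x [133, 135, 135, 130, 116, 93, 60, 31, 15, 20, 44, 69, 83, 85, 72, 46, 22, 15, 17, 20, 21, 21, 21]
+y [137, 140, 143, 136, 106, 62, 26, 11, 10, 18, 45, 86, 109, 87, 44, 19, 15, 18, 20, 21, 21, 21, 22]
-y [134, 136, 140, 140, 126, 92, 52, 22, 10, 15, 42, 86, 109, 86, 44, 20, 16, 18, 19, 20, 22, 23, 23]
```

The outline line stays visible right up to the lancet box's base on both sides facing the camera, so the box is within about 1–2 mm. Releasing the carton and moving over the case.

servo_tool --moves '[{"travel": [0,0,0],"dr": [0,0,0]},{"travel": [0,0,0],"dr": [0,0,0]},{"travel": [0,0,0],"dr": [0,0,0]},{"travel": [0,0,0],"dr": [0,0,0]},{"travel": [0,0,-15],"dr": [0,0,0]},{"travel": [0,0,-40],"dr": [0,0,0]},{"travel": [0,0,-40],"dr": [0,0,0]},{"travel": [0,0,-15],"dr": [0,0,-10]},{"travel": [0,0,0],"dr": [0,0,-10]},{"travel": [0,0,0],"dr": [0,0,-9.8]},{"travel": [-12,50,0],"dr": [0,0,0]},{"travel": [-12,50,0],"dr": [0,0,0]}]' --claw 0

```text
clock: 30.7
position: [0.468, -0.1583, 0.1213]
ee_rot: [0.994, 0.108, 0.001, -0.0]
ft_force: [0.3, 0.8, -0.5]
grip_width: 1.001
```

servo_tool --moves '[{"travel": [-12,50,0],"dr": [0,0,0]},{"travel": [-12,50,0],"dr": [0,0,0]},{"travel": [-12,50,0],"dr": [0,0,0]},{"travel": [-12,50,0],"dr": [0,0,0]},{"travel": [-4,16,0],"dr": [0,0,0]},{"travel": [0,0,0],"dr": [0,0,0]},{"travel": [0,0,0],"dr": [0,0,0]}]'

```text
clock: 31.58
position: [0.4633, -0.3786, 0.1208]
ee_rot: [0.994, 0.107, 0.0, 0.0]
ft_force: [-0.5, -0.0, -0.9]
grip_width: 1.0
```

```bash
python3 - <<'E'
from m import *
plan(462,-380,7,12.2)
im=manip.camera("top");cv2.imwrite("pics/top7.png",im);i0=cv2.imread("pics/top0.png")
print(fit(im,.038,50,90,469.5,-56.4,-17.5,(8,8,8))[:2])
for i in(im,i0):margins(i,469.5,-56.5,-17.4,66,106)
print(fit(cv2.imread("pics/top6.png"),.034,64,120,462,-380,12.2,(4,6,4))[:2])
print();margins(cv2.imread("pics/top6.png"),462.4,-380,12.2,64,120,.034);margins(cv2.imread("pics/top6.png"),462.4,-380,12.2,64,120,.0)
E
```

```text
at [ 463.3 -378.6  120.8] yaw 12.3 tilt [ 0.02 -0.01] -> turn z 0.1 (alt -179.9 ) travel [ -1.6   1.1 113.8]
(array([467.2, -55.5, -16.4]), 583)
+x [133, 136, 136, 129, 113, 88, 56, 27, 13, 20, 44, 80, 112, 132, 142, 146, 146, 145, 145, 145, 144, 143, 143]
-x [129, 131, 131, 125, 112, 87, 53, 24, 12, 22, 47, 70, 88, 107, 121, 131, 141, 148, 149, 148, 146, 146, 145]
+y [134, 136, 139, 136, 111, 67, 28, 12, 10, 18, 48, 99, 147, 174, 180, 176, 174, 174, 163, 130, 89, 63, 57]
-y [124, 126, 128, 129, 119, 89, 49, 23, 14, 12, 19, 45, 90, 136, 165, 174, 173, 169, 168, 167, 166, 166, 167]
+x [128, 130, 131, 124, 109, 85, 53, 24, 14, 30, 64, 87, 92, 82, 57, 29, 18, 18, 19, 20, 21, 22, 23]
-x [125, 126, 126, 121, 108, 84, 51, 22, 11, 24, 55, 82, 92, 88, 65, 34, 19, 17, 19, 21, 23, 23, 22]
+y [130, 132, 135, 131, 107, 64, 27, 12, 12, 23, 57, 100, 107, 71, 31, 16, 17, 19, 20, 21, 23, 23, 23]
-y [119, 120, 123, 124, 115, 86, 47, 21, 11, 12, 28, 72, 110, 99, 54, 24, 17, 19, 20, 20, 21, 22, 23]
(array([ 462.4, -380. ,   12.1]), 534)

+x [135, 136, 137, 132, 117, 93, 60, 28, 12, 12, 15, 17, 18, 18, 18, 18, 18, 19, 18, 18, 18, 19, 19]
-x [129, 131, 131, 125, 109, 82, 48, 20, 12, 14, 16, 17, 18, 18, 18, 19, 19, 19, 19, 19, 19, 18, 18]
+y [124, 85, 38, 10, 13, 26, 30, 20, 11, 13, 20, 21, 20, 19, 20, 20, 19, 19, 20, 21, 21, 20, 20]
-y [135, 111, 68, 29, 12, 11, 14, 17, 18, 18, 18, 18, 18, 18, 19, 19, 18, 18, 18, 17, 17, 18, 18]
+x [134, 136, 132, 121, 100, 71, 38, 16, 11, 13, 16, 18, 18, 18, 18, 18, 19, 19, 18, 18, 18, 19, 20]
-x [133, 131, 122, 103, 74, 39, 17, 12, 15, 17, 18, 18, 18, 19, 19, 20, 20, 20, 19, 19, 19, 18, 18]
+y [130, 130, 131, 131, 131, 131, 133, 136, 137, 120, 81, 35, 10, 12, 26, 30, 21, 12, 12, 19, 21, 20, 19]
-y [18, 19, 19, 19, 18, 18, 17, 17, 17, 18, 18, 18, 19, 18, 17, 16, 16, 16, 17, 18, 19, 19, 19]
```

The carton's edges lie on its outline to about 1–2 mm on all four sides. Grasping the case at (462.5, -381.7).

servo_tool --moves '[{"travel": [-1.4,2.9,40],"dr": [0,0,0]},{"travel": [0,0,40],"dr": [0,0,0]},{"travel": [0,0,20],"dr": [0,0,0]},{"travel": [0,0,10],"dr": [0,0,0]},{"travel": [0,0,5],"dr": [0,0,0]},{"travel": [0,0,0],"dr": [0,0,0]},{"travel": [0,0,0],"dr": [0,0,0]}]'

```text
clock: 32.5
position: [0.4626, -0.3831, 0.0062]
ee_rot: [0.994, 0.107, 0.001, 0.001]
ft_force: [0.0, 0.7, 0.7]
grip_width: 0.997
```

servo_tool --moves '[{"travel": [0,0,0],"dr": [0,0,0]},{"travel": [0,0,0],"dr": [0,0,0]},{"travel": [0,0,0],"dr": [0,0,0]},{"travel": [0,0,0],"dr": [0,0,0]},{"travel": [0,0,0],"dr": [0,0,0]},{"travel": [0,0,0],"dr": [0,0,0]}]' --claw 1 --squeeze 50

```text
clock: 33.25
position: [0.4625, -0.383, 0.0061]
ee_rot: [0.994, 0.107, 0.0, 0.0]
ft_force: [-0.7, 0.9, 6.4]
grip_width: 0.736
```

servo_tool --moves '[{"travel": [0,0,-5],"dr": [0,0,0]},{"travel": [0,0,-10],"dr": [0,0,0]},{"travel": [0,0,-25],"dr": [0,0,0]},{"travel": [0,0,-40],"dr": [0,0,0]},{"travel": [0,0,-40],"dr": [0,0,0]},{"travel": [0,0,0],"dr": [0,0,0]}]'

```text
clock: 34.0
position: [0.4632, -0.3841, 0.1287]
ee_rot: [0.994, 0.107, 0.002, 0.002]
ft_force: [-0.1, 0.0, -2.6]
grip_width: 0.735
```

```bash
python3 - <<'E'
from m import *
i0=cv2.imread("pics/top0.png");margins(i0,656.5,141.7,3,80,136)
plan(656.5,141.7,100,3);plan(520,0,100,12.2)
S=manip.camera('side');cv2.imwrite('pics/s9.png',cv2.resize(S[60:200,260:420],None,fx=4,fy=4,interpolation=cv2.INTER_CUBIC))
E
```

```text
+x [127, 128, 124, 112, 93, 68, 38, 18, 28, 60, 84, 89, 82, 63, 37, 20, 17, 19, 21, 21, 22, 22, 23]
-x [140, 142, 143, 140, 128, 108, 75, 38, 14, 14, 33, 61, 82, 89, 85, 63, 33, 17, 17, 20, 20, 21, 22]
+y [130, 131, 134, 138, 130, 95, 50, 20, 10, 15, 35, 75, 101, 91, 49, 19, 15, 19, 22, 23, 23, 22, 22]
-y [140, 143, 147, 140, 103, 55, 22, 11, 9, 15, 42, 87, 105, 76, 36, 18, 18, 20, 21, 21, 21, 21, 22]
at [ 463.2 -384.1  128.7] yaw 12.3 tilt [ 0.26 -0.17] -> turn z 9.3 (alt -170.7 ) travel [ 220.6 -514.9   28.7]
at [ 463.2 -384.1  128.7] yaw 12.3 tilt [ 0.26 -0.17] -> turn z 0.1 (alt -179.9 ) travel [ 136.7 -363.4   28.7]
```

View pics/s9.png

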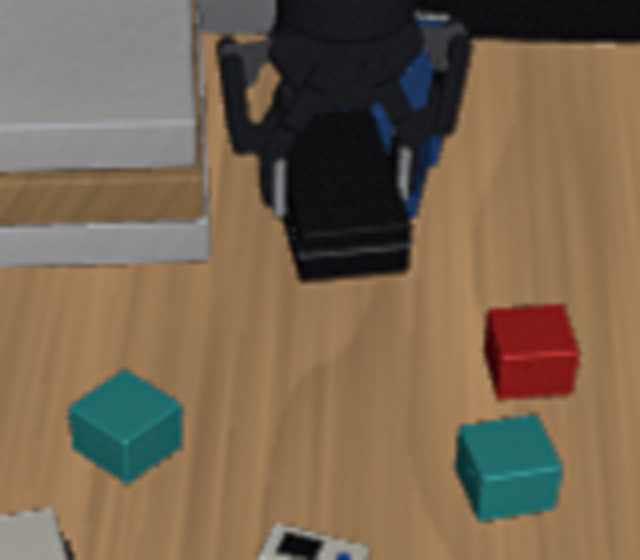

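The case is held level. The pad's printed outline is centred at (657.5, 141.5), yaw 3°. Carrying the case there.

servo_tool --moves '[{"travel": [0,0,0],"dr": [0,0,4.6]},{"travel": [0,0,0],"dr": [0,0,4.7]},{"travel": [9,-21,0],"dr": [0,0,0]},{"travel": [16,-37,0],"dr": [0,0,0]},{"travel": [19,-44,0],"dr": [0,0,0]},{"travel": [19,-44,0],"dr": [0,0,0]},{"travel": [19,-44,0],"dr": [0,0,0]},{"travel": [19,-44,0],"dr": [0,0,0]},{"travel": [19,-44,0],"dr": [0,0,0]},{"travel": [19,-44,0],"dr": [0,0,0]},{"travel": [19,-44,0],"dr": [0,0,0]},{"travel": [19,-44,0],"dr": [0,0,0]}]'

```text
clock: 35.55
position: [0.6172, 0.0376, 0.1239]
ee_rot: [1.0, 0.026, -0.001, 0.0]
ft_force: [1.1, 0.3, -2.7]
grip_width: 0.738
```

servo_tool --moves '[{"travel": [19,-44,0],"dr": [0,0,0]},{"travel": [16,-38,0],"dr": [0,0,0]},{"travel": [9.5,-21.5,0],"dr": [0,0,0]},{"travel": [0,0,30],"dr": [0,0,0]},{"travel": [0,0,30],"dr": [0,0,0]},{"travel": [0,0,0],"dr": [0,0,0]},{"travel": [0,0,0],"dr": [0,0,0]},{"travel": [0,0,0],"dr": [0,0,0]}]'

```text
clock: 36.55
position: [0.6573, 0.1415, 0.0664]
ee_rot: [1.0, 0.026, 0.001, 0.0]
ft_force: [0.8, -0.8, -2.2]
grip_width: 0.737
```

```bash
python3 -c "
from m import *
plan(657.5,140.3,10.1,3)"
```

```text
at [657.3 141.5  66.4] yaw 3.0 tilt [ 0.1 -0. ] -> turn z -0.0 (alt 180.0 ) travel [ 0.1  1.2 56.3]
```

servo_tool --moves '[{"travel": [0,1.2,25],"dr": [0,0,0]},{"travel": [0,0,15],"dr": [0,0,0]},{"travel": [0,0,7],"dr": [0,0,0]},{"travel": [0,0,4],"dr": [0,0,0]},{"travel": [0,0,3],"dr": [0,0,0]},{"travel": [0,0,2],"dr": [0,0,0]},{"travel": [0,0,0.5],"dr": [0,0,0]},{"travel": [0,0,0],"dr": [0,0,0]},{"travel": [0,0,0],"dr": [0,0,0]}]'

```text
clock: 37.67
position: [0.657, 0.1404, 0.0101]
ee_rot: [1.0, 0.026, 0.0, -0.0]
ft_force: [-4.6, -0.2, 8.4]
grip_width: 0.743
```

servo_tool --moves '[{"travel": [0,0,0],"dr": [0,0,0]},{"travel": [0,0,0],"dr": [0,0,0]},{"travel": [0,0,0],"dr": [0,0,0]},{"travel": [0,0,0],"dr": [0,0,0]},{"travel": [0,0,-15],"dr": [0,0,0]},{"travel": [0,0,-40],"dr": [0,0,0]},{"travel": [0,0,-50],"dr": [0,0,0]},{"travel": [0,0,-45],"dr": [0,0,0]},{"travel": [-37,48,0],"dr": [0,0,0]},{"travel": [-37,48,0],"dr": [0,0,0]},{"travel": [-37,48,0],"dr": [0,0,0]},{"travel": [-37,48,0],"dr": [0,0,0]}]' --claw 0

```text
clock: 39.17
position: [0.5178, -0.0609, 0.1594]
ee_rot: [1.0, 0.026, 0.0, -0.0]
ft_force: [1.4, -0.7, 2.6]
grip_width: 1.0
```

servo_tool --moves '[{"travel": [-20,50,0],"dr": [0,0,0]},{"travel": [-20,50,0],"dr": [0,0,0]},{"travel": [0,50,0],"dr": [0,0,0]},{"travel": [0,50,0],"dr": [0,0,0]},{"travel": [0,0,0],"dr": [0,0,0]},{"travel": [0,0,0],"dr": [0,0,0]}]'

```text
clock: 39.92
position: [0.4892, -0.261, 0.1593]
ee_rot: [1.0, 0.025, 0.0, 0.0]
ft_force: [-0.5, 0.7, 0.1]
grip_width: 1.0
```

```bash
python3 - <<'E'
from m import *
im=manip.camera("top");cv2.imwrite("pics/top9.png",im)
for nm,z,w,l,x,y,a in(("case",.038,64,120,657.5,141.5,3),("carton",.038,50,90,469.5,-56.4,-17.4),("lancet",.040,50,50,632.3,-191.5,17.8)):print(nm,*fit(im,z,w,l,x,y,a,(7,7,6))[:2])
margins(im,657.5,141.5,3,80,136)
f=lambda a,k:cv2.resize(a,None,fx=k,fy=k,interpolation=cv2.INTER_CUBIC)
C=np.zeros((600,800,3),np.uint8);C[:330,:440]=f(im[163:218,200:275],6)[:, :440][:330];C[:330,444:774]=f(im[175:230,355:410],6)
C[334:600,:390]=f(im[240:302,290:360],5.5)[:266,:385].shape and cv2.copyMakeBorder(f(im[248:296,293:360],5.5)[:266],0,266-264,0,390-368,0)[:266,:390]
C[334:600,394:794]=f(im[230:296,110:210],4)[:266].shape and cv2.copyMakeBorder(f(im[230:296,110:210],4),0,2,0,0,0)
cv2.imwrite("pics/final.png",C)
E
```

```text
case [653.3 141.7   3.1] 451
carton [467.4 -55.7 -16.1] 582
lancet [ 630.1 -189.8   17.4] 552
+x [130, 132, 130, 121, 104, 81, 52, 26, 13, 12, 15, 17, 18, 18, 19, 19, 19, 19, 18, 18, 17, 18, 18]
-x [145, 146, 143, 131, 110, 77, 39, 14, 14, 33, 62, 82, 88, 83, 62, 38, 27, 28, 29, 23, 16, 13, 16]
+y [134, 135, 139, 141, 128, 87, 43, 21, 15, 17, 17, 18, 19, 18, 18, 18, 18, 18, 19, 20, 20, 20, 19]
-y [143, 145, 150, 147, 118, 69, 29, 17, 17, 19, 18, 18, 17, 13, 10, 11, 16, 18, 18, 18, 19, 20, 20]
```

View pics/final.png

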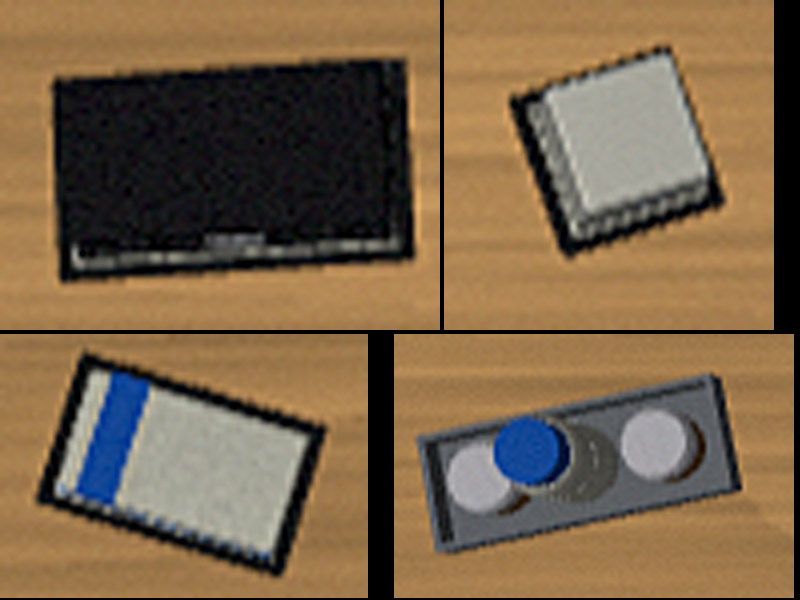

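The lancet box, the carton, the bottle and both pots look right. On the case pad the -y part of the outline appears covered, so the case may sit a few mm toward -y. I check both cameras with the contrast stretched.

```bash
python3 - <<'E'
from m import *
T=cv2.imread("pics/top9.png");S=manip.camera("side");cv2.imwrite("pics/side9.png",S);S0=cv2.imread("pics/side0.png")
def prep(i,x0,y0,w,h,k): return np.clip(cv2.resize(i[y0:y0+h,x0:x0+w],None,fx=k,fy=k,interpolation=cv2.INTER_CUBIC).astype(float)*2.6,0,255).astype(np.uint8)
def box(I,n,o,k,W,L,z,col,c=(657.5,141.5,3)):
    a=np.radians(c[2]);Q=np.array([[1,1],[1,-1],[-1,-1],[-1,1]])*[W/2,L/2]@np.array([[np.cos(a),np.sin(a)],[-np.sin(a),np.cos(a)]])+c[:2]
    q=pix(n,np.c_[Q/1000,np.full(4,z)]);cv2.polylines(I,[((q-o+.5)*k).astype(int)],True,col,1)
a=prep(T,204,166,72,50,9);b=prep(S,185,285,85,95,6.3)
box(a,"top",[204,166],9,64,120,.004,(0,255,0));box(a,"top",[204,166],9,64,120,.038,(0,0,255));box(a,"top",[204,166],9,80,136,.004,(255,255,0))
box(b,"side",[185,285],6.3,64,120,.004,(0,255,0));box(b,"side",[185,285],6.3,64,120,.038,(0,0,255));box(b,"side",[185,285],6.3,80,136,.004,(255,255,0))
h=max(a.shape[0],b.shape[0]);p=lambda i:cv2.copyMakeBorder(i,0,h-i.shape[0],0,4,0)
C=np.hstack([p(a),p(b)]);cv2.imwrite("pics/chk.png",cv2.resize(C,None,fx=800/C.shape[1],fy=800/C.shape[1],interpolation=cv2.INTER_AREA));print(C.shape)
E
```

```text
(598, 1192, 3)
```

View pics/chk.png

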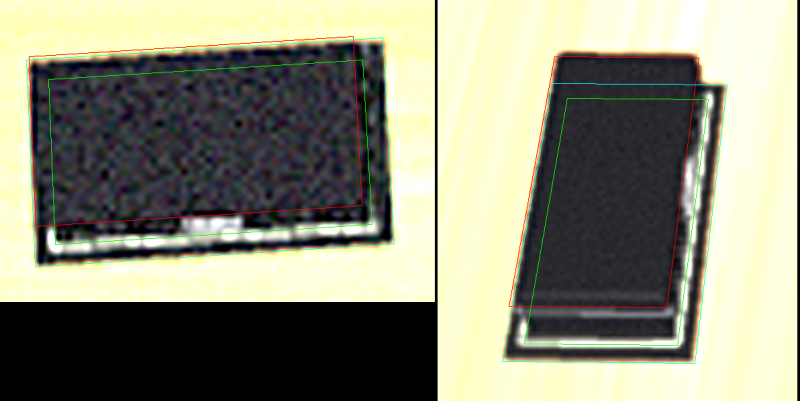

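The side view shows the case's sides matching the prediction, with its far top edge slightly beyond it. I quantify that edge to sub-pixel accuracy.

```bash
python3 - <<'E'
from m import *
S=cv2.imread("pics/side9.png");T=cv2.imread("pics/top9.png")
def prof(im,n,us,f,z,a=3,c=(657.5,141.5)):
    "brightness along box axis f in mm, averaged over lateral us, at height z; returns list"
    g=cv2.cvtColor(im,cv2.COLOR_BGR2GRAY).astype(np.float32);co,s=np.cos(np.radians(a)),np.sin(np.radians(a));o=[]
    for d in f:
        q=np.array([us*0+d,us] if n[1]=="x" else [us,us*0+d]).T@np.array([[co,s],[-s,co]])+c
        p=pix(n[0],np.c_[q/1000,np.full(len(q),z)]).astype(np.float32);o.append(int(cv2.remap(g,p[:,:1].copy(),p[:,1:].copy(),cv2.INTER_LINEAR).mean()))
    return o
u=np.linspace(-20,20,21);v=np.linspace(-35,35,21)
r=np.arange(-66,-54);print("side -y top edge",list(zip(r.tolist(),prof(S,("side","y"),u,r,.038))))
r=np.arange(54,72);print("side +y at pad level",list(zip(r.tolist(),prof(S,("side","y"),u,r,.004))))
r=np.arange(54,64);print("side +y top",list(zip(r.tolist(),prof(S,("side","y"),u,r,.038))))
r=np.arange(-72,-54);print("top -y pad level",list(zip(r.tolist(),prof(T,("top","y"),u,r,.004))))
print("top -y empty",prof(cv2.imread("pics/top0.png"),("top","y"),u,r,.004))
print("side +y empty",prof(cv2.imread("pics/side0.png"),("side","y"),u,np.arange(54,72),.004))
r=np.arange(-40,-28);print("side -x lvl4",list(zip(r.tolist(),prof(S,("side","x"),np.linspace(-40,10,21),r,.004))),prof(cv2.imread("pics/side0.png"),("side","x"),np.linspace(-40,10,21),r,.004))
r=np.arange(28,40);print("side +x top",list(zip(r.tolist(),prof(S,("side","x"),v,r,.038))))
E
```

```text
side -y top edge [(-66, 131), (-65, 128), (-64, 107), (-63, 80), (-62, 54), (-61, 32), (-60, 16), (-59, 14), (-58, 12), (-57, 13), (-56, 15), (-55, 15)]
side +y at pad level [(54, 16), (55, 19), (56, 23), (57, 43), (58, 66), (59, 93), (60, 116), (61, 75), (62, 35), (63, 23), (64, 15), (65, 23), (66, 36), (67, 60), (68, 87), (69, 116), (70, 126), (71, 125)]
side +y top [(54, 22), (55, 22), (56, 21), (57, 18), (58, 15), (59, 16), (60, 19), (61, 27), (62, 35), (63, 39)]
top -y pad level [(-72, 145), (-71, 149), (-70, 145), (-69, 117), (-68, 70), (-67, 31), (-66, 17), (-65, 17), (-64, 19), (-63, 19), (-62, 19), (-61, 16), (-60, 11), (-59, 8), (-58, 11), (-57, 17), (-56, 19), (-55, 19)]
top -y empty [142, 146, 142, 114, 68, 29, 13, 8, 12, 36, 82, 107, 85, 42, 20, 18, 20, 21]
side +y empty [19, 20, 23, 43, 66, 93, 115, 75, 35, 22, 15, 22, 36, 60, 87, 115, 126, 125]
side -x lvl4 [(-40, 97), (-39, 66), (-38, 39), (-37, 21), (-36, 19), (-35, 31), (-34, 58), (-33, 91), (-32, 94), (-31, 75), (-30, 61), (-29, 55)] [97, 66, 39, 21, 19, 31, 58, 92, 95, 74, 50, 30]
side +x top [(28, 12), (29, 15), (30, 28), (31, 57), (32, 93), (33, 113), (34, 121), (35, 122), (36, 121), (37, 119), (38, 117), (39, 115)]
```

The case sits about 3 mm toward -y: its far top edge measures -62.6 instead of -60, and the +y line is fully exposed. I'll regrasp it and shift it. First I check the lancet box and carton the same way.

```bash
cat >> m.py <<'E'
def prof(im,n,ax,us,f,z,c):
    g=cv2.cvtColor(im,cv2.COLOR_BGR2GRAY).astype(np.float32);co,s=np.cos(np.radians(c[2])),np.sin(np.radians(c[2]));o=[]
    for d in f:
        q=np.array([us*0+d,us] if ax=="x" else [us,us*0+d]).T@np.array([[co,s],[-s,co]])+c[:2]
        p=pix(n,np.c_[q/1000,np.full(len(q),z)]).astype(np.float32);o.append(int(cv2.remap(g,p[:,:1].copy(),p[:,1:].copy(),cv2.INTER_LINEAR).mean()))
    return o
def check(nm,c,W,L,top,im):
    for cam in("top","side"):
        I=im[cam];E=cv2.imread(f"pics/{cam}0.png")
        for ax,h,o in(("x",W/2,L/2),("y",L/2,W/2)):
            u=np.linspace(-.7*o,.7*o,21)
            for sg in(1,-1):
                r=sg*np.arange(h-5,h+10);print(nm,cam,"+-"[sg<0]+ax,"TOP",prof(I,cam,ax,u,r,top,c),"PAD",prof(I,cam,ax,u,r,.004,c),"EMPTY",prof(E,cam,ax,u,r,.004,c))
E
python3 - <<'E'
from m import *
im={"top":cv2.imread("pics/top9.png"),"side":cv2.imread("pics/side9.png")}
check("lan",(632.2,-191.5,17.8),50,50,.04,im);check("car",(469.5,-56.5,-17.4),50,90,.038,im)
plan(657.3,140.4,60,3)
E
```

```text
lan top +x TOP [168, 167, 157, 136, 108, 86, 84, 105, 128, 140, 143, 142, 141, 140, 139] PAD [165, 166, 166, 166, 165, 166, 168, 169, 166, 153, 130, 105, 88, 91, 110] EMPTY [19, 17, 17, 31, 56, 78, 88, 85, 65, 34, 18, 29, 58, 90, 115]
lan top -x TOP [168, 168, 164, 153, 133, 109, 84, 69, 73, 87, 94, 91, 72, 44, 19] PAD [107, 83, 68, 71, 85, 93, 92, 78, 53, 25, 11, 21, 49, 83, 111] EMPTY [18, 16, 18, 36, 63, 82, 86, 75, 53, 27, 14, 22, 48, 81, 108]
lan top +y TOP [167, 167, 169, 176, 177, 158, 128, 113, 115, 119, 120, 122, 121, 97, 54] PAD [120, 112, 116, 120, 122, 125, 119, 87, 45, 16, 10, 12, 25, 59, 103] EMPTY [20, 18, 16, 18, 39, 81, 110, 92, 50, 19, 10, 10, 23, 58, 101]
lan top -y TOP [168, 166, 146, 112, 94, 106, 129, 139, 140, 138, 137, 136, 136, 136, 137] PAD [163, 163, 164, 164, 163, 164, 164, 166, 170, 167, 145, 109, 88, 99, 125] EMPTY [19, 18, 16, 23, 50, 91, 108, 82, 39, 14, 11, 25, 56, 98, 130]
lan side +x TOP [154, 155, 154, 150, 139, 123, 112, 108, 104, 101, 96, 89, 85, 86, 93] PAD [157, 155, 150, 139, 123, 113, 107, 94, 73, 51, 33, 25, 34, 58, 87] EMPTY [20, 19, 20, 26
[... 1976 characters left out ...]
65, 72, 87, 97, 88, 61, 34, 21, 22, 36, 59, 85, 107, 119] EMPTY [23, 34, 54, 76, 91, 86, 61, 35, 21, 22, 36, 59, 84, 107, 118]
car side +y TOP [163, 167, 171, 172, 168, 159, 151, 147, 146, 147, 147, 148, 147, 143, 134] PAD [118, 111, 93, 79, 80, 88, 83, 61, 38, 25, 19, 24, 36, 54, 77] EMPTY [22, 29, 42, 59, 79, 92, 86, 63, 40, 25, 19, 24, 36, 54, 77]
car side -y TOP [157, 157, 156, 148, 135, 123, 117, 115, 115, 115, 116, 117, 117, 117, 117] PAD [153, 153, 153, 153, 153, 153, 153, 153, 153, 153, 153, 153, 153, 154, 154] EMPTY [19, 19, 23, 31, 46, 65, 81, 82, 70, 55, 44, 43, 54, 73, 93]
at [ 489.8 -259.5  159.1] yaw 3.1 tilt [0.03 0.01] -> turn z 0.1 (alt -179.9 ) travel [ 188.2 -390.6   99.1]
```

The carton is within about 1 mm and the lancet box within about 2 mm, so both stay as they are. Going back to move the case 3 mm toward +y.

servo_tool --moves '[{"travel": [24,-49,0],"dr": [0,0,0]},{"travel": [24,-49,0],"dr": [0,0,0]},{"travel": [24,-49,0],"dr": [0,0,0]},{"travel": [24,-49,0],"dr": [0,0,0]},{"travel": [24,-49,0],"dr": [0,0,0]},{"travel": [24,-49,0],"dr": [0,0,0]},{"travel": [24,-49,0],"dr": [0,0,0]},{"travel": [20,-47.6,0],"dr": [0,0,0]},{"travel": [0,0,40],"dr": [0,0,0]},{"travel": [0,0,40],"dr": [0,0,0]},{"travel": [0,0,0],"dr": [0,0,0]},{"travel": [0,0,0],"dr": [0,0,0]}]'

```text
clock: 41.52
position: [0.6573, 0.1399, 0.0805]
ee_rot: [1.0, 0.027, 0.001, 0.0]
ft_force: [0.1, -0.7, 0.2]
grip_width: 0.998
```

```bash
python3 -c "
from h import *
plan(657.2,140.4,10.3,3)"
```

```text
at [657.3 139.9  80.5] yaw 3.0 tilt [ 0.11 -0.01] -> turn z 0.0 (alt -180.0 ) travel [-0.  -0.5 70.2]
```

servo_tool --moves '[{"travel": [0,0,40],"dr": [0,0,0]},{"travel": [0,0,20],"dr": [0,0,0]},{"travel": [0,0,10],"dr": [0,0,0]},{"travel": [0,0,0],"dr": [0,0,0]},{"travel": [0,0,0],"dr": [0,0,0]}]'

```text
clock: 42.15
position: [0.6575, 0.1389, 0.0099]
ee_rot: [1.0, 0.026, 0.001, 0.0]
ft_force: [-0.3, -0.7, -0.2]
grip_width: 1.0
```

servo_tool --moves '[{"travel": [0,0,0],"dr": [0,0,0]},{"travel": [0,0,0],"dr": [0,0,0]},{"travel": [0,0,0],"dr": [0,0,0]},{"travel": [0,0,0],"dr": [0,0,0]},{"travel": [0,0,0],"dr": [0,0,0]},{"travel": [0,0,-3],"dr": [0,0,0]},{"travel": [0,0,-3],"dr": [0,0,0]},{"travel": [0,-3,0],"dr": [0,0,0]},{"travel": [0,0,0],"dr": [0,0,0]},{"travel": [0,0,0],"dr": [0,0,0]}]' --claw 1

```text
clock: 43.4
position: [0.6565, 0.142, 0.0145]
ee_rot: [1.0, 0.026, -0.0, 0.0]
ft_force: [0.2, 0.7, -2.0]
grip_width: 0.74
```

servo_tool --moves '[{"travel": [0,0,3],"dr": [0,0,0]},{"travel": [0,0,2],"dr": [0,0,0]},{"travel": [0,0,1],"dr": [0,0,0]},{"travel": [0,0,0],"dr": [0,0,0]},{"travel": [0,0,0],"dr": [0,0,0]}]'

```text
clock: 44.02
position: [0.6565, 0.1419, 0.0096]
ee_rot: [1.0, 0.026, -0.0, -0.0]
ft_force: [-6.3, 0.3, 9.6]
grip_width: 0.739
```

Down with a light contact of 9.6 N. Releasing, withdrawing and checking again.

servo_tool --moves '[{"travel": [0,0,0],"dr": [0,0,0]},{"travel": [0,0,0],"dr": [0,0,0]},{"travel": [0,0,0],"dr": [0,0,0]},{"travel": [0,0,0],"dr": [0,0,0]},{"travel": [0,0,-15],"dr": [0,0,0]},{"travel": [0,0,-40],"dr": [0,0,0]},{"travel": [0,0,-50],"dr": [0,0,0]},{"travel": [0,0,-45],"dr": [0,0,0]},{"travel": [-37,48,0],"dr": [0,0,0]},{"travel": [-37,48,0],"dr": [0,0,0]},{"travel": [-37,48,0],"dr": [0,0,0]},{"travel": [-37,48,0],"dr": [0,0,0]}]' --claw 0

```text
clock: 45.52
position: [0.5177, -0.0592, 0.1594]
ee_rot: [1.0, 0.026, 0.0, -0.0]
ft_force: [0.8, -0.9, 0.6]
grip_width: 1.002
```

servo_tool --moves '[{"travel": [-20,50,0],"dr": [0,0,0]},{"travel": [-20,50,0],"dr": [0,0,0]},{"travel": [0,50,0],"dr": [0,0,0]},{"travel": [0,50,0],"dr": [0,0,0]},{"travel": [0,0,0],"dr": [0,0,0]},{"travel": [0,0,0],"dr": [0,0,0]}]'

```text
clock: 46.28
position: [0.4891, -0.2594, 0.1593]
ee_rot: [1.0, 0.025, 0.0, 0.0]
ft_force: [0.3, 0.4, 0.2]
grip_width: 0.999
```

```bash
python3 - <<'E'
from m import *
im={n:manip.camera(n) for n in("top","side")}
for n in im: cv2.imwrite(f"pics/{n}10.png",im[n])
check("case",(657.5,141.5,3),64,120,.038,im)
u=np.linspace(-20,20,21);r=np.arange(-66,-54);print("-y top",list(zip(r.tolist(),prof(im["side"],"side","y",u,r,.038,(657.5,141.5,3)))))
d=cv2.absdiff(im["top"],cv2.imread("pics/top9.png")).max(2)
for nm,s in(("caddy",np.s_[225:300,105:210]),("carton",np.s_[245:296,295:355]),("lancet",np.s_[178:222,360:405])):print(nm,"change",int((d[s]>40).sum()))
E
```

```text
case top +x TOP [11, 18, 44, 75, 100, 118, 129, 131, 129, 127, 126, 125, 124, 123, 123] PAD [19, 19, 20, 19, 19, 18, 17, 16, 15, 12, 15, 34, 63, 89, 111] EMPTY [20, 18, 19, 35, 62, 82, 88, 84, 60, 28, 17, 38, 68, 93, 112]
case top -x TOP [20, 19, 18, 17, 15, 14, 19, 26, 28, 28, 36, 57, 78, 85, 80] PAD [29, 29, 29, 40, 65, 84, 88, 81, 61, 33, 14, 14, 39, 77, 111] EMPTY [20, 17, 16, 33, 64, 85, 89, 81, 60, 31, 13, 13, 38, 75, 108]
case top +y TOP [18, 16, 13, 10, 13, 39, 88, 129, 140, 137, 134, 132, 131, 130, 131] PAD [18, 18, 18, 18, 18, 18, 18, 17, 16, 12, 9, 17, 41, 86, 129] EMPTY [22, 20, 16, 17, 41, 82, 104, 84, 44, 19, 10, 17, 40, 84, 125]
case top -y TOP [17, 18, 17, 12, 7, 8, 15, 38, 83, 112, 84, 36, 13, 10, 14] PAD [10, 6, 8, 16, 42, 86, 107, 80, 36, 14, 11, 14, 28, 68, 117] EMPTY [21, 20, 18, 20, 44, 87, 106, 78, 34, 12, 8, 13, 27, 67, 115]
case side +x TOP [13, 12, 18, 37, 71, 102, 117, 121, 121, 120, 118, 117, 115, 115, 115] PAD [16, 16, 16, 16, 16, 16, 15, 15, 15, 13, 12, 16, 31, 60, 93] EMPTY [20, 19, 18, 20, 31, 58, 92, 98, 76, 49, 27, 22, 36, 66, 97]
case side -x TOP [16, 16, 15, 14, 14, 17, 23, 33, 41, 51, 67, 88, 93, 63, 33] PAD [28, 37, 45, 56, 72, 92, 90, 57, 30, 19, 21, 39, 67, 99, 126] EMPTY [19, 21, 29, 49, 74, 96, 92, 58, 30, 18, 21, 39, 67, 98, 125]
case side +y TOP [17, 19, 22, 24, 21, 17, 15, 16, 24, 34, 48, 43, 24, 16, 13] PAD [15, 20, 42, 67, 94, 116, 75, 35, 22, 15, 23, 36, 61, 87, 116] EMPTY [20, 23, 43, 67, 93, 115, 74, 35, 22, 15, 22, 36, 60, 87, 116]
case side -y TOP [12, 11, 19, 26, 57, 88, 108, 123, 131, 132, 132, 131, 131, 131, 130] PAD [15, 15, 15, 15, 15, 15, 15, 15, 15, 15, 15, 15, 15, 15, 15] EMPTY [20, 19, 16, 19, 28, 41, 77, 112, 94, 66, 46, 33, 32, 61, 89]
-y top [(-66, 131), (-65, 132), (-64, 131), (-63, 130), (-62, 123), (-61, 107), (-60, 88), (-59, 56), (-58, 26), (-57, 18), (-56, 11), (-55, 12)]
caddy change 0
carton change 0
lancet change 0
```

Both outline lines at the case's ends are now fully visible, and its far top edge measures -59.5 against a nominal -60. The caddy, carton and lancet box have not changed. Handing in.

```bash
python3 -c "
from workcell import manip
print(manip.hand_in())"
```

```text
the job is handed in; nothing more can be done
None
```

I took the stack apart from the top down and handed the job in at about 46 s of robot time. Nothing was dropped, and the wrist force readings I saw stayed under 15 N.

- **Bottle:** it stands on the caddy floor between the two pots, which are both upright.
- **Lancet box:** flat on its pad, about 1.5–2 mm off centre.
- **Carton:** flat on its pad, within about 1 mm of its outline. One whole-outline fit read about 2 mm off centre and 1° off line, which disagrees with the edge checks.
- **Case:** my first placing came out about 3 mm too far toward -y, so I regrasped it and moved it 3 mm. It is now within about 1 mm lengthwise. Crosswise the two cameras differ slightly: the side view shows about 1 mm off and the top view about 2 mm.

The automatic outline fit for the case was unreliable, because it is black on a black pad. I judged it by how much of the pad's printed line was visible and by its silhouette in both cameras. I viewed 16 pictures, two over the budget. Nothing in the caddy, the carton's place or the lancet box's place changed between the last two pictures.

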